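# Change over the ware board of the pot dryer

### The job

Draw the ware board well out from under the dryer's hood, stand the dry vase that is on it in the wooden tray, and stand every freshly made pot on the bench (cup, jar, beaker, bowl, as many as there are) upright on the board. Then slide the board back under the hood, home against both rear stops, with all the pots wholly under the hood, and only then turn the timer clockwise a quarter turn from zero. The clay is soft: set pots and vase down, never drop or topple them, and leave the other things on the bench where they are.

Things in the scene. Friction and masses are not known exactly. Their poses are not given: they have to be found in the camera images.
- dryer: Fixed infrared bench dryer. Origin on the table under the hood's middle; +x is the way the board slides in, from loading end to rear stops, y to the left of that, z up. Steel plinth, y +-115 mm, x -420 to +120 mm, top 40 mm high; on it two runners, 9 mm high, inner faces at y +-92.5 mm, with the board between. Open at the loading end. Board home = its origin at x -50 mm.
- hood_edge (a point): Middle of the hood's lower front edge, 160 mm above the table (dryer x -105 mm); axes as the dryer's. The grey hood is a box 210 mm deep (x), 250 mm wide, 160 to 225 mm high, on four 18 mm posts at dryer x +-93, y +-112 mm; below it all sides are open. On its roof: a fan guard (radius 62, 18 mm high, at dryer x 30, y 45 mm) and the timer.
- rear_stop (a point): Midway between the two rear stops, on the plinth, in the plane of their faces (dryer x +100 mm, 40 mm above the table); axes as the dryer's. The stops stand 20 mm high at y +-55 mm; the board's leading edge rests against both when home.
- board: Loose plywood ware board, 300 (x) by 180 (y) by 12 mm, 0.36 kg, on the plinth between the runners (2.5 mm play each side). Origin at the centre of its underside; +x goes in first. At x -138 mm an upright grip batten, 16 mm thick (x), 110 mm long (y), 30 mm above the board. Starts within 40 mm of home, the vase on it. At home x > -55 mm is under the hood. Slides with a few newtons.
- batten_top (a point): Middle of the top edge of the board's grip batten, 42 mm above the board's underside; axes as the board's.
- cup: Soft clay straight-sided cup, 54 mm diameter, 62 mm tall, about 90 g, foot 51 mm. Origin at the centre of its underside, z up. May be absent.
- jar: Soft clay round-bellied little jar, 60 mm diameter between 12 and 40 mm height, narrow 39 mm neck, 56 mm tall, about 100 g, foot 51 mm. Origin at the centre of its underside, z up. May be absent.
- beaker: Soft clay tall beaker, 48 mm diameter, 80 mm tall, about 110 g. Origin at the centre of its underside, z up. May be absent.
- bowl: Soft clay small bowl, 65 mm diameter from 12 mm up to its rim at 42 mm height, about 90 g, foot 53 mm. Origin at the centre of its underside, z up. May be absent.
- vase: Dry bud vase, 48 mm body diameter from 6 to 52 mm height, then a thin neck, 74 mm tall, about 120 g. Origin at the centre of its underside, z up. Starts on the board under the hood.
- tray: Fixed shallow wooden tray for dry ware, 125 by 125 mm outside, 26 mm high, walls and floor 6 mm thick. Origin at the centre of its underside; axes along its sides.
- timer (a joint): Angle of the timer knob (rad): 0 at the start, grows as it is turned clockwise seen from above, up to 5.2; a light friction (0.03 N m) holds it where it is left. Set it to a quarter turn, about 1.57.
- timer_grip (a point): Grip point of the timer knob on the hood's roof (dryer x -55, y -72 mm), on its upright axis, 262 mm above the table, 7 mm below the top of its bar; x lies along the knob's bar (42 mm long, 14 mm thick, 32 mm tall), y across it, z up; it turns with the knob.
- brush_jar: Bystander: glass jar of brushes, 66 mm diameter, jar 95 mm and brushes about 185 mm tall. Origin at the centre of its underside. Leave alone.
- spool: Bystander: spool of blue thread standing upright, 42 mm diameter, 48 mm tall. Origin at the centre of its underside. Leave alone.
- slip_pot: Bystander: white screw-top slip jar, 60 mm diameter, 70 mm tall. Origin at the centre of its underside. Leave alone.
- trimmer: Bystander: wooden trimming tool lying flat, 145 mm long, 22 mm wide, 9 mm high. Origin under the middle of its handle, x along it. Leave alone.
- clay_lump: Bystander: rounded block of clay, 75 by 55 mm, 36 mm tall. Origin at the centre of its underside. Leave alone.
Things that resemble listed ones, but are neither listed nor needed, are in the scene too. What is shaped like the bowl but pink or purple is not meant.

How it is judged:
By the outcome, as a careful person would: the job done as asked, in the order asked, and still so for the second after the job is handed in, with the robot touching nothing.
Of cup, jar, beaker, bowl only 2 to 4 are there at a start; the rules pass over those that are not, and their reading is None.
At some moment in a run one of jar, bowl may be knocked a few centimetres aside while the robot is not near it.
It also fails if it takes over 210 s, if anything falls off the work surface, if the arm or the gripper's body presses on something with over 40 N, if the wrist force passes 120 N, or if a joint passes its speed limit or range.

### The arm

A 6-joint arm with a two-finger parallel gripper is mounted at the origin on the work surface. World frame = base frame: x ahead of the robot, y to its left, z up, the work surface at z = 0. Lengths are in m, angles in rad, forces in N, time in s.
With the tool pointing down it reaches from about 0.375 to 0.9 m from the base axis. Payload 3.1 kg.
Tool frame: the origin (TCP) lies midway between the tips of the shut fingers; the grasp point (between the pads) lies 19 mm behind it (manip.pinch_z is the distance from the TCP to the grasp point, in m); z points along the fingers, y is the line along which they close (so a half turn about z gives the same grasp; the last joint's range is limited). The gripper opens to 85 mm and grips with 20 to 120 N. Pads are 22 mm wide; open, the fingers measure 114 mm over their backs; the gripper's body (76 mm by 85 mm) begins 54 mm behind the grasp point. The pads swing forward as they close: fully open they stand 13 mm farther back than shut.
Start: joints at [-1.504, 0.527, 1.433, -0, 1.181, -0.178], TCP at [0.152, -0.606, 0.231] pointing down, gripper open.
Joint ranges: [-3.08, 3.08], [-0.75, 2.2], [0.22, 2.44], [-1.43, 4.57], [0, 2.65], [-2.85, 2.85]. Speed limits (rad/s): [2.79, 2.79, 3.14, 3.14, 3.14, 3.14].

### API

Orientations are given as a unit quaternion [x, y, z, w].
In Python, from station import manip, viewer, ticket gives the robot as it stands.
- The arm moves only by the shell command python3 -m creep 'ROWS' [FORCE]. ROWS is JSON, a list of rows, each an object with "slide": the shift along the tool's x, y, z in cm, a list of three; "angular": the turn, a rotation vector about the tool's x, y, z in rad, a list of three; "claw": the opening, from -1 (shut) to 1 (fully open). A call has 1 to 10 rows; each row shifts and turns the commanded pose from where the row before left it, along the tool's axes as they then stand; what a row does not reach is not made up. A row lasts 1/12 s, in which the tool goes at most 41.7 mm and 7.16 degrees, less where a joint would pass 70% of its speed; a pose out of reach is approached as far as the arm can. A call with a gripper value outside its range is refused whole. The fingers move at their own pace and stop on an object; FORCE is the grip in N (left out, the last holds). Time passes only in rows, so rows that do not move let the fingers close. It gives the time, the measured TCP pose, the force, the opening and the grip force at its end, in the units of the state.
- manip.sense(): the state, without advancing time (a new reading comes with each control period).
- viewer.snapshot(name): name is "side" or "top"; returns the picture (420x560x3 uint8, blue, green, red); there is no depth.
- viewer.calibration(name): a dict with "fov_y" (degrees; the focal length in pixels is half the picture's height over the tangent of half this angle, whatever the lens; pixels are square), "cx", "cy" (the principal point, pixels), "T" (4x4, takes a point from camera to world coordinates). Camera axes: x right, y up, looking along -z (the intrinsics and any distortion apply to the point x, -y, -z); pixel columns grow to the right and rows downward; lengths in m; the calibration is good to about 2 mm. A picture is of the moment at which its call begins. calibration takes no time and is no camera call.
- ticket.sign_off(): hands the job in; it is judged then, once.
The state is a dict: "t": time; "q": joint angles; "qd": joint speeds; "tau": joint torques, N m; "tcp_pos": TCP position; "tool_rot": TCP orientation; "force": force on the tool from outside, world axes, zero at the start; "ft_torque": the same for the moment, N m; "finger_gap": opening from 0.0 (shut) to 1.0 (fully open); "gripper_force": force on a finger pad.
Only numpy, scipy, OpenCV 4.12 (cv2) and the standard library are available. Lean on these libraries where they do the work, as an engineer would, in place of code of your own. Each camera call takes 0.05 s, during which the arm holds its last target. There are 200 camera calls.

## Working session

There is one attempt and no reset: what is moved stays moved. The work goes in short steps, Python scripts to look and compute and a shell command to move; the robot and the scene stay as the last step left them, time stands still between calls to the robot, and variables do not carry over. Pictures are saved under pics/ and viewed, at most 14 in all, crops included, and the job is handed in when it is done.

```bash
ls; mkdir -p pics
python3 - <<'E'
from station import manip, viewer, ticket
import cv2
for n in("side","top"):
    cv2.imwrite(f"pics/{n}0.png",viewer.snapshot(n)); c=viewer.calibration(n); print(n,c)
print(manip.sense(), manip.pinch_z)
E
```

```text
pics
side {'fov_y': 43.23495979827722, 'cx': 281.95396780632564, 'cy': 214.67365563286987, 'T': array([[-0.80690597,  0.30158046, -0.50788973, -0.25346413],
       [-0.59030866, -0.38123874,  0.71147221,  1.15456006],
       [ 0.02093887,  0.87390288,  0.48564938,  0.88554531],
       [ 0.        ,  0.        ,  0.        ,  1.        ]])}
top {'fov_y': 57.076680752405785, 'cx': 284.8088958049734, 'cy': 212.19960310145603, 'T': array([[-0.01016337,  0.99529175, -0.09639008,  0.41661833],
       [-0.99979429, -0.00842246,  0.01845082,  0.08922739],
       [ 0.01755211,  0.09655777,  0.99517261,  1.23236198],
       [ 0.        ,  0.        ,  0.        ,  1.        ]])}
{'t': 0.1, 'q': array([-1.50352038e+00,  5.28374217e-01,  1.43377282e+00,  1.17788853e-05,
        1.18140753e+00, -1.78514673e-01]), 'qd': array([-0.00027752, -0.00129567, -0.00344329, -0.0012411 ,  0.00213384,
        0.00100387]), 'tau': array([-4.22257117e-04, -4.43303382e+01, -1.78586590e+01, -1.56025526e-04,
        3.87125488e-03, -1.08630621e-05]), 'tcp_pos': array([ 0.15205594, -0.60555759,  0.23043128]), 'tool_rot': array([ 9.92457669e-01,  1.22583905e-01,  5.99700806e-05, -9.79138262e-04]), 'force': array([-0.0174394 ,  0.35800535, -0.36727337]), 'ft_torque': array([ 0.00014709, -0.03205878,  0.01859817]), 'gripper_force': 0.0, 'finger_gap': 0.9994465556781573} 0.0187
```

View pics/top0.png

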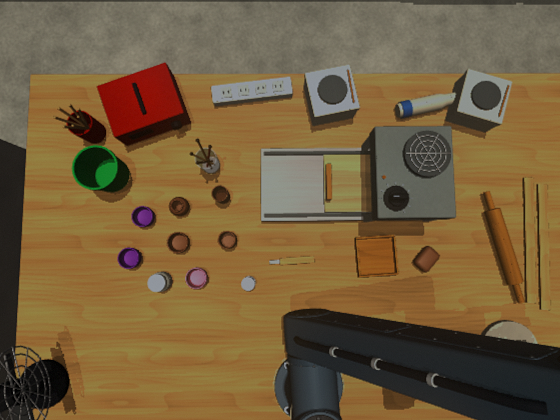

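View pics/side0.png

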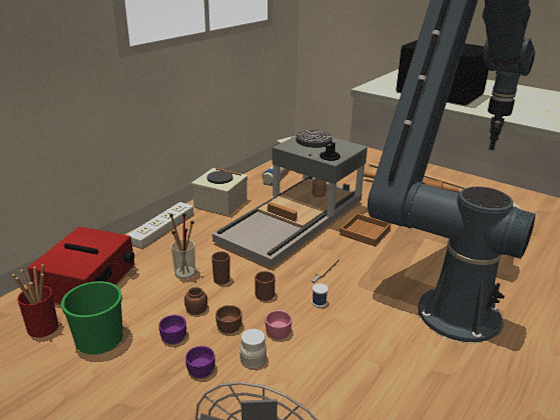

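```bash
cat > h.py <<'E'
import numpy as np, cv2
from station import manip, viewer, ticket
from scipy.spatial.transform import Rotation as R
def ray(n,u,v):
    c=viewer.calibration(n); f=210/np.tan(np.radians(c["fov_y"]/2)); T=c["T"]
    return T[:3,3], T[:3,:3]@np.array([(u-c["cx"])/f,-(v-c["cy"])/f,-1])
def atz(n,uv,z):
    o,d=ray(n,*uv); return o+d*(z-o[2])/d[2]
def proj(n,p):
    c=viewer.calibration(n); f=210/np.tan(np.radians(c["fov_y"]/2)); T=c["T"]
    q=T[:3,:3].T@(np.asarray(p)-T[:3,3]); return np.array([c["cx"]+f*q[0]/-q[2], c["cy"]-f*q[1]/-q[2]])
def tri(a,b):
    o1,d1=ray("top",*a); o2,d2=ray("side",*b)
    d1=d1/np.linalg.norm(d1); d2=d2/np.linalg.norm(d2)
    s=np.linalg.lstsq(np.c_[d1,-d2],o2-o1,rcond=None)[0]
    p,q=o1+s[0]*d1,o2+s[1]*d2
    return (p+q)/2, np.linalg.norm(p-q)*1000
def crop(n,x0,y0,w,h,k,fn,img=None):
    im=viewer.snapshot(n) if img is None else img
    c=cv2.resize(im[y0:y0+h,x0:x0+w],None,fx=k,fy=k,interpolation=cv2.INTER_CUBIC)
    c=cv2.convertScaleAbs(c,alpha=1.4)
    for x in range((x0+19)//20*20,x0+w,20): cv2.line(c,(int((x-x0+.5)*k),0),(int((x-x0+.5)*k),5),(0,255,0),1); cv2.putText(c,str(x),(int((x-x0)*k),14),0,.3,(0,255,0),1)
    for y in range((y0+19)//20*20,y0+h,20): cv2.line(c,(0,int((y-y0+.5)*k)),(5,int((y-y0+.5)*k)),(0,255,0),1); cv2.putText(c,str(y),(6,int((y-y0+.5)*k)+3),0,.3,(0,255,0),1)
    cv2.imwrite("pics/"+fn,c)
def st():
    s=manip.sense(); r=R.from_quat(s["tool_rot"]); return s,r
def rows(target,yaw=None):
    """shift in tool axes, cm, to bring TCP to target"""
    s,r=st(); return np.round(r.inv().apply(np.asarray(target)-s["tcp_pos"])*100,2)
E
python3 - <<'E'
from h import *
crop("top",115,115,350,190,2.28,"topc.png",cv2.imread("pics/top0.png"))
crop("side",150,120,250,260,2.3,"sidec.png",cv2.imread("pics/side0.png"))
E
```

```text
(no output)
```

View pics/topc.png

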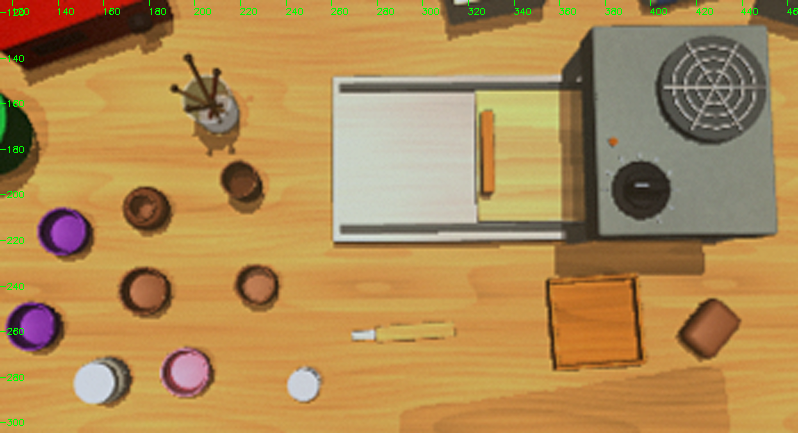

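View pics/sidec.png

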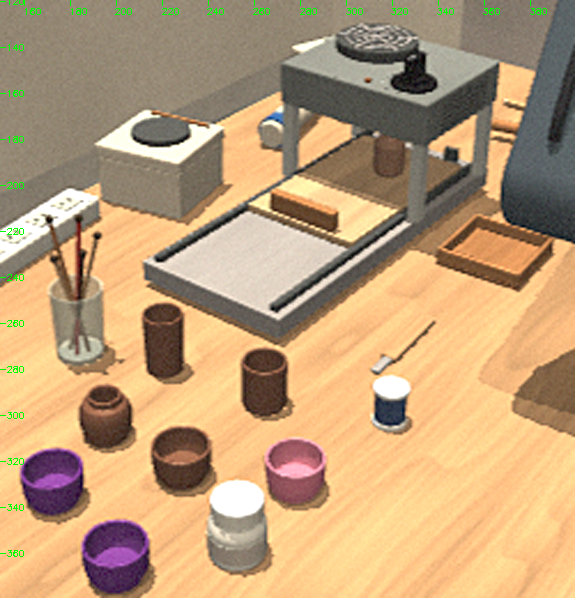

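Run:
```python
from h import *
t=lambda p:(115+p[0]/2.28-.5+.22,115+p[1]/2.28-.28)
s=lambda p:(150+p[0]/2.3-.28,120+p[1]/2.3-.28)
for n,a,b in [("cup",(260,284),(265,361)),("jar",(147,208),(107,395)),("beaker",(241,178),(163,313)),("bowl",(147,289),(182,443)),
 ("batten",(487,151),(305,199)),("timertop",(642,184),(416,58)),("plA",(333,77),(145,264)),("plB",(333,242),(280,319)),
 ("trayL",(548,280),(480,216)),("trayFR",(641,362),(515,277)),("trayFL",(556,370),(437,248)),("trayBR",(636,277),(552,242)),("hoodFl",(592,27),(283,65)),("hoodFR",(598,238),(418,106)),("hoodBR",(776,233),(497,66)), ("spool",(304,383),(391,387)),("pink",(187,371),(296,454)),("brushtop",(189,58),(48,218))]:
    p,e=tri(t(a),s(b)); print(n,np.round(p,4),round(e,1),np.round(np.hypot(p[0],p[1]),3))
print("vase base",atz("side",s((389,176)),.06))
```

```text
cup [0.4501 0.2389 0.0541] 1.4 0.51
jar [0.554  0.392  0.0486] 1.8 0.679
beaker [0.5887 0.2611 0.0759] 0.9 0.644
bowl [0.4446 0.3927 0.0362] 0.3 0.593
batten [ 0.6197 -0.0657  0.0832] 4.5 0.623
timertop [ 0.5467 -0.2148  0.2653] 9.3 0.587
plA [0.7345 0.1398 0.0324] 4.4 0.748
plB [0.5048 0.1411 0.0386] 2.6 0.524
trayL [ 0.4239 -0.1551  0.085 ] 60.2 0.451
trayFR [ 0.3574 -0.283  -0.0471] 54.0 0.456
trayFL [ 0.3755 -0.1197  0.0742] 102.2 0.394
trayBR [ 0.4074 -0.3133 -0.0218] 109.7 0.514
hoodFl [ 0.7439 -0.1761  0.2173] 5.0 0.764
hoodFR [ 0.4993 -0.169   0.2222] 12.3 0.527
hoodBR [ 0.4997 -0.3839  0.2127] 1.8 0.63
spool [0.3165 0.1801 0.0436] 3.0 0.364
pink [0.3345 0.3366 0.0402] 1.3 0.475
brushtop [0.7212 0.3096 0.1811] 0.3 0.785
vase base [ 0.58736721 -0.23864454  0.06      ]
```

Run:
```python
from h import *
from scipy.optimize import least_squares
t=lambda p:np.array((115+p[0]/2.28-.28,115+p[1]/2.28-.28))
s=lambda p:np.array((150+p[0]/2.3-.28,120+p[1]/2.3-.28))
L=[(-.42,.115,.04,"top",t((333,77))),(-.42,-.115,.04,"top",t((333,242))),(-.42,.115,.04,"side",s((145,264))),(-.42,-.115,.04,"side",s((280,319))),
(-.105,.125,.225,"top",t((592,27))),(-.105,-.125,.225,"top",t((598,238))),(.105,-.125,.225,"top",t((776,233))),(.105,.125,.225,"top",t((767,27))),
(-.105,.125,.225,"side",s((283,65))),(.105,-.125,.225,"side",s((497,66))),(-.105,-.125,.225,"side",s((418,106)))]
def W(p,q): c,sn=np.cos(p[2]),np.sin(p[2]); return np.array([p[0]+c*q[0]-sn*q[1],p[1]+sn*q[0]+c*q[1],q[2]])
f=lambda p:np.concatenate([proj(n,W(p,(x,y,z)))-uv for x,y,z,n,uv in L])
r=least_squares(f,[.62,-.28,-1.57]); print(r.x,np.degrees(r.x[2]),np.round(f(r.x).reshape(-1,2),1).tolist())
np.save("dryer.npy",r.x)
for n,q in [("timer",(-.055,-.072,.262)),("home batten",(-.188,0,.082)),("hoodedge",(-.105,0,.16))]: print(n,W(r.x,q))
b=[atz("top",t(p),.082) for p in((487,151),(482,110),(493,110),(482,192),(493,192))]; print("batten",np.round(b,4))
print("tray",np.mean([atz("top",t(p),.026) for p in((548,280),(636,277),(641,362),(556,370))],0),[np.round(atz("top",t(p),.026)[:2],3) for p in((548,280),(636,277),(641,362),(556,370))])
print("brush base",atz("side",s((80,350)),0),"lump",atz("top",t((709,329)),.03))
for n,p,z in [("cup",(260,284),.062),("jar",(147,208),.056),("beaker",(241,178),.08),("bowl",(147,289),.042)]: print(n,atz("top",t(p),z))
```

```text
[ 0.61967379 -0.27587407 -1.56915263] -89.9058229114128 [[-1.1, 0.1], [-0.7, 0.6], [-1.7, -1.6], [-0.8, 0.1], [-0.8, -0.3], [-0.2, -0.2], [1.0, 1.1], [-0.1, -0.8], [-1.8, -1.8], [1.5, -2.8], [3.7, -0.7]]
timer [ 0.54758348 -0.22099249  0.262     ]
home batten [ 0.61936477 -0.08787433  0.082     ]
hoodedge [ 0.6195012  -0.17087421  0.16      ]
batten [[ 0.6218 -0.0646  0.082 ]
 [ 0.6772 -0.0591  0.082 ]
 [ 0.6771 -0.0738  0.082 ]
 [ 0.5671 -0.0568  0.082 ]
 [ 0.567  -0.0714  0.082 ]]
tray [ 0.39397245 -0.21550732  0.026     ] [array([ 0.452, -0.152]), array([ 0.455, -0.274]), array([ 0.339, -0.276]), array([ 0.33, -0.16])]
brush base [0.6925226  0.30254939 0.        ] lump [ 0.38298042 -0.37006232  0.03      ]
cup [0.44931615 0.23751167 0.062     ]
jar [0.55244853 0.38951359 0.056     ]
beaker [0.58845677 0.26074    0.08      ]
bowl [0.44464439 0.39132328 0.042     ]
```

```bash
python3 -m creep '[{"slide":[0,0,-3.5],"angular":[0,0,0],"claw":1},{"slide":[0,0,-3.5],"angular":[0,0,0],"claw":1},{"slide":[0,0,-3.5],"angular":[0,0,0],"claw":1},{"slide":[0,0,-3.5],"angular":[0,0,0],"claw":1},{"slide":[0,0,0],"angular":[0,0,0.1],"claw":1},{"slide":[0,0,0],"angular":[0,0,0.1],"claw":1},{"slide":[0,0,0],"angular":[0,0,0.046],"claw":1}]' 20
python3 -m creep '[{"slide":[2.1,-2.5,0],"angular":[0,0,0],"claw":1},{"slide":[2.1,-2.5,0],"angular":[0,0,0],"claw":1},{"slide":[2.1,-2.5,0],"angular":[0,0,0],"claw":1},{"slide":[2.1,-2.5,0],"angular":[0,0,0],"claw":1},{"slide":[2.1,-2.5,0],"angular":[0,0,0],"claw":1},{"slide":[2.1,-2.5,0],"angular":[0,0,0],"claw":1},{"slide":[2.1,-2.5,0],"angular":[0,0,0],"claw":1},{"slide":[2.1,-2.5,0],"angular":[0,0,0],"claw":1},{"slide":[2.1,-2.5,0],"angular":[0,0,0],"claw":1},{"slide":[2.1,-2.5,0],"angular":[0,0,0],"claw":1}]'
python3 -m creep '[{"slide":[2.1,-2.5,0],"angular":[0,0,0],"claw":1},{"slide":[2.1,-2.5,0],"angular":[0,0,0],"claw":1},{"slide":[2.1,-2.5,0],"angular":[0,0,0],"claw":1},{"slide":[2.1,-2.5,0],"angular":[0,0,0],"claw":1},{"slide":[2.1,-2.5,0],"angular":[0,0,0],"claw":1},{"slide":[2.1,-2.5,0],"angular":[0,0,0],"claw":1},{"slide":[2.1,-2.5,0],"angular":[0,0,0],"claw":1},{"slide":[2.1,-2.5,0],"angular":[0,0,0],"claw":1},{"slide":[0,0,0],"angular":[0,0,0],"claw":1},{"slide":[0,0,0],"angular":[0,0,0],"claw":1}]'
```

```text
t: 0.68
tcp_pos: [0.1521, -0.6061, 0.3719]
tool_rot: [1.0, -0.002, 0.0, 0.0]
force: [-0.1, -0.0, -0.4]
finger_gap: 1.0
gripper_force: 0.0
t: 1.52
tcp_pos: [0.3628, -0.3546, 0.3709]
tool_rot: [1.0, -0.0, -0.0, -0.0]
force: [0.9, -0.1, -0.5]
finger_gap: 0.998
gripper_force: 0.0
t: 2.35
tcp_pos: [0.5305, -0.1548, 0.3706]
tool_rot: [1.0, 0.002, -0.001, -0.0]
force: [-0.5, -0.5, -1.1]
finger_gap: 1.007
gripper_force: 0.0
```

```bash
python3 -m creep '[{"slide":[3.0,-3,0],"angular":[0,0,0],"claw":1},{"slide":[3,-3,0],"angular":[0,0,0],"claw":1},{"slide":[3,-3,0],"angular":[0,0,0],"claw":1},{"slide":[0,0,4],"angular":[0,0,0],"claw":0.4},{"slide":[0,0,4],"angular":[0,0,0],"claw":0.4},{"slide":[0,0,4],"angular":[0,0,0],"claw":0.4},{"slide":[0,0,4],"angular":[0,0,0],"claw":0.4},{"slide":[0,0,4],"angular":[0,0,0],"claw":0.4},{"slide":[0,0,4],"angular":[0,0,0],"claw":0.4},{"slide":[0,0,0],"angular":[0,0,0],"claw":0.4}]'
python3 -m creep '[{"slide":[0,0,2],"angular":[0,0,0],"claw":0.4},{"slide":[0,0,2],"angular":[0,0,0],"claw":0.4},{"slide":[0,0,2],"angular":[0,0,0],"claw":0.4},{"slide":[0,0,1],"angular":[0,0,0],"claw":0.4},{"slide":[0,0,0],"angular":[0,0,0],"claw":0.4},{"slide":[0,0,0],"angular":[0,0,0],"claw":0.4}]'
python3 - <<'E'
from h import *
a=viewer.snapshot("top"); b=viewer.snapshot("side")
cv2.imwrite("pics/b1.png",np.hstack([cv2.resize(a[130:250,240:380],None,fx=2.8,fy=2.8),cv2.resize(b[140:260,200:340],None,fx=2.8,fy=2.8)]))
E
```

```text
t: 3.18
tcp_pos: [0.6116, -0.0678, 0.1225]
tool_rot: [1.0, -0.001, -0.009, -0.002]
force: [-1.3, 0.9, -0.3]
finger_gap: 0.698
gripper_force: 0.0
t: 3.68
tcp_pos: [0.6192, -0.0687, 0.0625]
tool_rot: [1.0, -0.0, 0.001, 0.0]
force: [0.2, -0.3, 0.1]
finger_gap: 0.7
gripper_force: 0.0
```

View pics/b1.png

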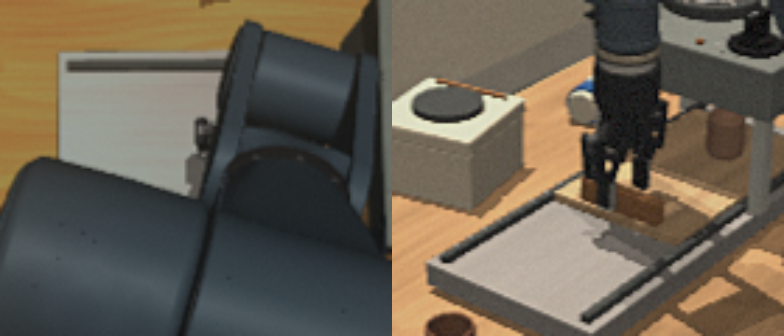

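```bash
python3 -m creep '[{"slide":[0,0,0.4],"angular":[0,0,0],"claw":0.4},{"slide":[0,0,0],"angular":[0,0,0],"claw":-0.8},{"slide":[0,0,0],"angular":[0,0,0],"claw":-0.8},{"slide":[0,0,0],"angular":[0,0,0],"claw":-0.8},{"slide":[0,0,0],"angular":[0,0,0],"claw":-0.8},{"slide":[0,0,0],"angular":[0,0,0],"claw":-0.8},{"slide":[0,-0.3,0],"angular":[0,0,0],"claw":-0.8},{"slide":[0,-0.6,0],"angular":[0,0,0],"claw":-0.8},{"slide":[0,-0.9,0],"angular":[0,0,0],"claw":-0.8},{"slide":[0,-0.9,0],"angular":[0,0,0],"claw":-0.8}]' 40
python3 -m creep '[{"slide":[0,-1,0],"angular":[0,0,0],"claw":-0.8},{"slide":[0,-1,0],"angular":[0,0,0],"claw":-0.8},{"slide":[0,-1,0],"angular":[0,0,0],"claw":-0.8},{"slide":[0,-1,0],"angular":[0,0,0],"claw":-0.8},{"slide":[0,-1,0],"angular":[0,0,0],"claw":-0.8},{"slide":[0,-1,0],"angular":[0,0,0],"claw":-0.8},{"slide":[0,-1,0],"angular":[0,0,0],"claw":-0.8},{"slide":[0,-1,0],"angular":[0,0,0],"claw":-0.8},{"slide":[0,-1,0],"angular":[0,0,0],"claw":-0.8},{"slide":[0,-1,0],"angular":[0,0,0],"claw":-0.8}]'
```

```text
t: 4.62
tcp_pos: [0.6195, -0.0421, 0.0578]
tool_rot: [1.0, -0.0, 0.001, 0.001]
force: [0.0, -5.2, 3.6]
finger_gap: 0.176
gripper_force: 40.4
t: 5.45
tcp_pos: [0.6191, 0.059, 0.0578]
tool_rot: [1.0, 0.0, 0.001, 0.001]
force: [1.1, -5.2, 3.6]
finger_gap: 0.179
gripper_force: 40.4
```

```bash
python3 -m creep '[{"slide":[0,-1.1,0],"angular":[0,0,0],"claw":-0.8},{"slide":[0,-1.2,0],"angular":[0,0,0],"claw":-0.8},{"slide":[0,-1.2,0],"angular":[0,0,0],"claw":-0.8},{"slide":[0,-1.2,0],"angular":[0,0,0],"claw":-0.8},{"slide":[0,-1.2,0],"angular":[0,0,0],"claw":-0.8},{"slide":[0,-1.2,0],"angular":[0,0,0],"claw":-0.8},{"slide":[0,-1.2,0],"angular":[0,0,0],"claw":-0.8},{"slide":[0,-1.1,0],"angular":[0,0,0],"claw":-0.8},{"slide":[0,-0.8,0],"angular":[0,0,0],"claw":-0.8},{"slide":[0,-0.4,0],"angular":[0,0,0],"claw":-0.8}]'
python3 -m creep '[{"slide":[0,0,0],"angular":[0,0,0],"claw":-0.8},{"slide":[0,0,0],"angular":[0,0,0],"claw":0.2},{"slide":[0,0,0],"angular":[0,0,0],"claw":0.2},{"slide":[0,0,-1],"angular":[0,0,0],"claw":0.3},{"slide":[0,0,-3],"angular":[0,0,0],"claw":1},{"slide":[0,0,-4],"angular":[0,0,0],"claw":1},{"slide":[0,0,-4],"angular":[0,0,0],"claw":1},{"slide":[0,0,-4],"angular":[0,0,0],"claw":1},{"slide":[0,0,0],"angular":[0,0,0],"claw":1}]'
python3 -m creep '[{"slide":[-3.5,-2,0],"angular":[0,0,0],"claw":1},{"slide":[-3.5,-2,0],"angular":[0,0,0],"claw":1},{"slide":[-3.5,-2,0],"angular":[0,0,0],"claw":1},{"slide":[-3.5,-2,0],"angular":[0,0,0],"claw":1},{"slide":[0,0,0],"angular":[0,0,0],"claw":1},{"slide":[0,0,0],"angular":[0,0,0],"claw":1}]'
python3 - <<'E'
from h import *
crop("top",100,110,360,200,2.2,"t2.png"); crop("side",150,120,250,260,2.3,"s2.png")
E
```

```text
t: 6.28
tcp_pos: [0.6187, 0.1656, 0.0578]
tool_rot: [1.0, 0.001, 0.0, 0.001]
force: [-1.1, -6.2, 4.8]
finger_gap: 0.176
gripper_force: 40.7
t: 7.03
tcp_pos: [0.6238, 0.1659, 0.2271]
tool_rot: [1.0, -0.0, 0.009, -0.001]
force: [0.5, -0.2, 0.8]
finger_gap: 1.002
gripper_force: 0.0
t: 7.53
tcp_pos: [0.4763, 0.2462, 0.2176]
tool_rot: [1.0, 0.001, -0.001, -0.0]
force: [0.8, -0.3, 0.3]
finger_gap: 1.001
gripper_force: 0.0
```

View pics/t2.png

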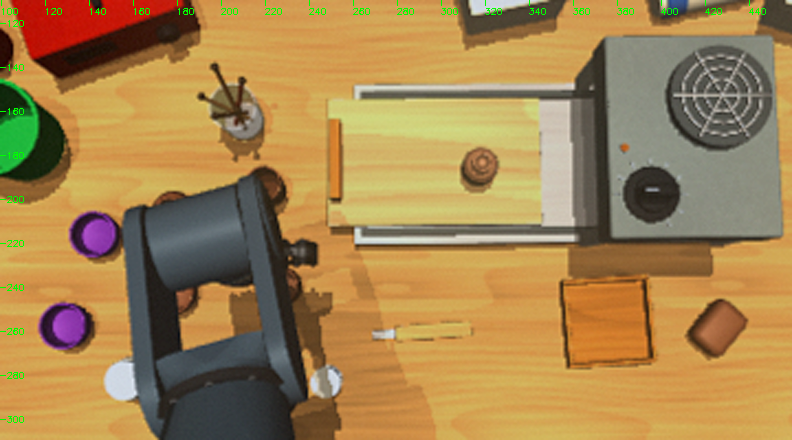

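View pics/s2.png

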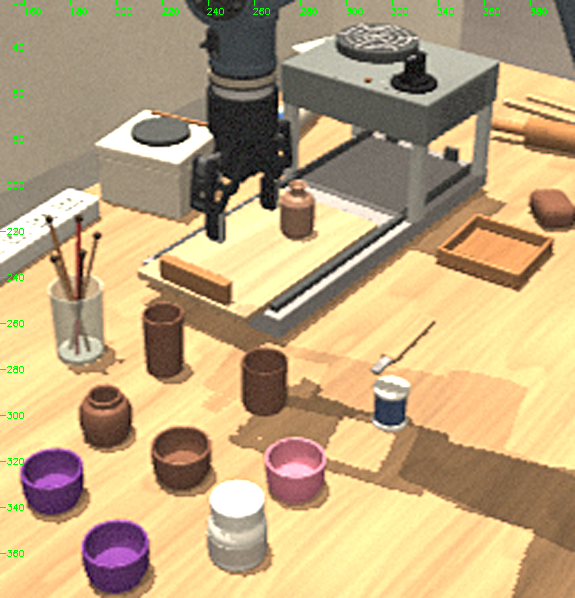

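Run:
```python
from h import *
t=lambda p:(100+p[0]/2.2-.28,110+p[1]/2.2-.28)
s=lambda p:(150+p[0]/2.3-.28,120+p[1]/2.3-.28)
print(tri(t((483,161)),s((298,187))), atz("top",t((483,161)),.126), atz("side",s((297,187)),.126))
print("board edge",[np.round(atz("top",t(p),.052),4) for p in((541,99),(541,224),(328,99),(328,226))], "batten",atz("top",t((335,159)),.082))
print("tray",[np.round(atz("top",t(p),.026)[:2],4) for p in((561,280),(648,278),(653,362),(568,368))])
p,s_=st(); print(p["tcp_pos"])
```

```text
(array([ 0.60836735, -0.03391549,  0.11866912]), np.float64(3.1587213156082092)) [ 0.60843388 -0.03225973  0.126     ] [ 0.59973303 -0.02236965  0.126     ]
board edge [array([ 0.7098, -0.1246,  0.052 ]), array([ 0.5314, -0.1201,  0.052 ]), array([0.7116, 0.1775, 0.052 ]), array([0.5311, 0.1777, 0.052 ])] batten [0.62027599 0.16581802 0.082     ]
tray [array([ 0.4537, -0.1512]), array([ 0.4553, -0.2757]), array([ 0.3368, -0.2783]), array([ 0.3298, -0.1576])]
[0.47953223 0.24530019 0.21780009]
```

```bash
python3 -m creep '[{"slide":[1.6,3.5,0],"angular":[0,0,0],"claw":1},{"slide":[1.6,3.5,0],"angular":[0,0,0],"claw":1},{"slide":[1.6,3.5,0],"angular":[0,0,0],"claw":1},{"slide":[1.6,3.5,0],"angular":[0,0,0],"claw":1},{"slide":[1.6,3.5,0],"angular":[0,0,0],"claw":1},{"slide":[1.6,3.5,0],"angular":[0,0,0],"claw":1},{"slide":[1.6,3.5,0],"angular":[0,0,0],"claw":1},{"slide":[1.7,3.3,0],"angular":[0,0,0],"claw":1},{"slide":[0,0,0],"angular":[0,0,0],"claw":1},{"slide":[0,0,0],"angular":[0,0,0],"claw":1}]' 20
python3 -m creep '[{"slide":[0,0,2.5],"angular":[0,0,0],"claw":1},{"slide":[0,0,2.5],"angular":[0,0,0],"claw":1},{"slide":[0,0,2.5],"angular":[0,0,0],"claw":1},{"slide":[0,0,2.5],"angular":[0,0,0],"claw":1},{"slide":[0,0,0],"angular":[0,0,0],"claw":1},{"slide":[0,0,0],"angular":[0,0,0],"claw":1}]'
```

```text
t: 8.47
tcp_pos: [0.6094, -0.0367, 0.2169]
tool_rot: [1.0, -0.003, 0.001, 0.0]
force: [-1.1, 0.3, -0.6]
finger_gap: 1.001
gripper_force: 0.0
t: 8.97
tcp_pos: [0.6064, -0.032, 0.1162]
tool_rot: [1.0, 0.0, -0.002, -0.001]
force: [0.1, -1.2, 0.2]
finger_gap: 0.997
gripper_force: 0.0
```

Straddling the vase with no contact; descend, close gently, lift.

```bash
python3 -m creep '[{"slide":[0,0,2],"angular":[0,0,0],"claw":1},{"slide":[0,0,2],"angular":[0,0,0],"claw":1},{"slide":[0,0,1.3],"angular":[0,0,0],"claw":1},{"slide":[0,0,0],"angular":[0,0,0],"claw":1},{"slide":[0,0,0],"angular":[0,0,0],"claw":0.4},{"slide":[0,0,0],"angular":[0,0,0],"claw":0.2},{"slide":[0,0,0],"angular":[0,0,0],"claw":0},{"slide":[0,0,0],"angular":[0,0,0],"claw":0},{"slide":[0,0,0],"angular":[0,0,0],"claw":0},{"slide":[0,0,0],"angular":[0,0,0],"claw":0}]' 20
python3 -m creep '[{"slide":[0,0,-0.5],"angular":[0,0,0],"claw":0},{"slide":[0,0,-1],"angular":[0,0,0],"claw":0},{"slide":[0,0,-2],"angular":[0,0,0],"claw":0},{"slide":[0,0,-2],"angular":[0,0,0],"claw":0},{"slide":[0,0,-1.5],"angular":[0,0,0],"claw":0},{"slide":[0,0,0],"angular":[0,0,0],"claw":0}]'
```

```text
t: 9.8
tcp_pos: [0.609, -0.0331, 0.0663]
tool_rot: [1.0, -0.0, 0.002, 0.0]
force: [-0.2, 0.8, 6.4]
finger_gap: 0.56
gripper_force: 21.1
t: 10.3
tcp_pos: [0.6099, -0.0334, 0.1382]
tool_rot: [1.0, -0.0, 0.003, 0.001]
force: [-0.0, -0.6, -0.9]
finger_gap: 0.558
gripper_force: 20.9
```

```bash
python3 -m creep '[{"slide":[-1.2,0,-1],"angular":[0,0,0],"claw":0},{"slide":[-2.5,0,-1],"angular":[0,0,0],"claw":0},{"slide":[-3,0,0],"angular":[0,0,0],"claw":0},{"slide":[-3,0,0],"angular":[0,0,0],"claw":0},{"slide":[-3,0.5,0],"angular":[0,0,0],"claw":0},{"slide":[-3,1,0],"angular":[0,0,0],"claw":0},{"slide":[-3,2,0],"angular":[0,0,0],"claw":0},{"slide":[-2,2.2,0],"angular":[0,0,0],"claw":0},{"slide":[-1.1,2.5,0],"angular":[0,0,0],"claw":0},{"slide":[-0.4,2.5,0],"angular":[0,0,0],"claw":0}]'
python3 -m creep '[{"slide":[0,2.5,0],"angular":[0,0,0],"claw":0},{"slide":[0,2.5,0],"angular":[0,0,0],"claw":0},{"slide":[0,1.6,0],"angular":[0,0,0],"claw":0},{"slide":[0,0.9,0],"angular":[0,0,0],"claw":0},{"slide":[0,0,0],"angular":[0,0,0],"claw":0},{"slide":[0,0,2],"angular":[0,0,0],"claw":0},{"slide":[0,0,2],"angular":[0,0,0],"claw":0},{"slide":[0,0,2],"angular":[0,0,0],"claw":0},{"slide":[0,0,1],"angular":[0,0,0],"claw":0},{"slide":[0,0,0],"angular":[0,0,0],"claw":0}]'
```

```text
t: 11.13
tcp_pos: [0.3824, -0.1392, 0.154]
tool_rot: [1.0, -0.0, -0.002, -0.001]
force: [0.4, 0.2, 0.3]
finger_gap: 0.558
gripper_force: 21.0
t: 11.97
tcp_pos: [0.3839, -0.2122, 0.0824]
tool_rot: [1.0, 0.0, -0.002, -0.002]
force: [0.1, 0.9, -0.7]
finger_gap: 0.56
gripper_force: 21.0
```

Run:
```python
from h import *
a=viewer.snapshot("top"); b=viewer.snapshot("side")
cv2.imwrite("pics/v3.png",np.hstack([cv2.resize(a[170:320,320:460],None,fx=2.8,fy=2.8),cv2.resize(b[120:270,270:410],None,fx=2.8,fy=2.8)]))
print(st()[0]["tcp_pos"],st()[0]["force"])
```

```text
[ 0.38516203 -0.21349437  0.08411557] [ 0.44339012 -0.0396741  -0.52183133]
```

View pics/v3.png

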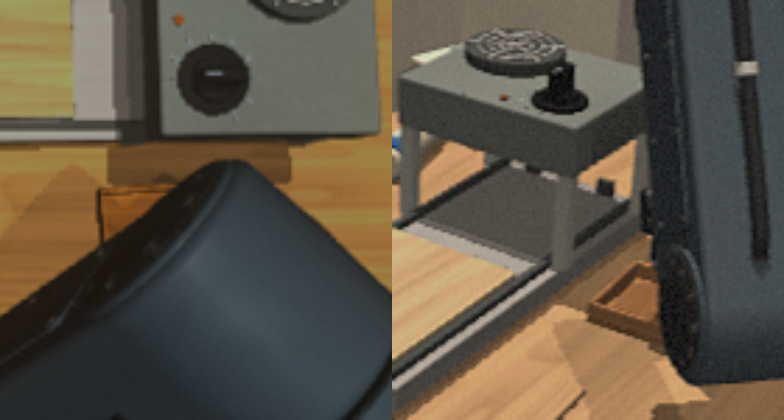

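```bash
python3 -m creep '[{"slide":[0.5,0,1],"angular":[0,0,0],"claw":0},{"slide":[0,0,1.5],"angular":[0,0,0],"claw":0},{"slide":[0,0,1.5],"angular":[0,0,0],"claw":0},{"slide":[0,0,1],"angular":[0,0,0],"claw":0},{"slide":[0,0,0.6],"angular":[0,0,0],"claw":0},{"slide":[0,0,0.3],"angular":[0,0,0],"claw":0},{"slide":[0,0,0.1],"angular":[0,0,0],"claw":0},{"slide":[0,0,0.1],"angular":[0,0,0],"claw":0},{"slide":[0,0,0.1],"angular":[0,0,0],"claw":0},{"slide":[0,0,0],"angular":[0,0,0],"claw":0}]'
```

```text
t: 12.9
tcp_pos: [0.3908, -0.215, 0.0227]
tool_rot: [1.0, -0.0, 0.0, 0.0]
force: [-0.0, 0.3, -1.8]
finger_gap: 0.553
gripper_force: 21.0
```

```bash
python3 -m creep '[{"slide":[0,0,0.1],"angular":[0,0,0],"claw":0},{"slide":[0,0,0.1],"angular":[0,0,0],"claw":0},{"slide":[0,0,0],"angular":[0,0,0],"claw":0}]'; python3 -m creep '[{"slide":[0,0,0.1],"angular":[0,0,0],"claw":0},{"slide":[0,0,0],"angular":[0,0,0],"claw":0}]'; python3 -m creep '[{"slide":[0,0,0.1],"angular":[0,0,0],"claw":0},{"slide":[0,0,0],"angular":[0,0,0],"claw":0}]'
```

```text
t: 13.15
tcp_pos: [0.3906, -0.2149, 0.0204]
tool_rot: [1.0, -0.0, 0.0, 0.0]
force: [-0.8, 0.3, -1.1]
finger_gap: 0.558
gripper_force: 21.0
t: 13.32
tcp_pos: [0.3906, -0.2149, 0.0202]
tool_rot: [1.0, -0.0, 0.0, 0.0]
force: [-0.8, 0.1, 8.1]
finger_gap: 0.559
gripper_force: 21.9
t: 13.48
tcp_pos: [0.3905, -0.2149, 0.0202]
tool_rot: [1.0, -0.0, 0.001, 0.001]
force: [-2.5, 1.7, 19.1]
finger_gap: 0.557
gripper_force: 22.8
```

```bash
python3 -m creep '[{"slide":[0,0,-0.15],"angular":[0,0,0],"claw":0},{"slide":[0,0,0],"angular":[0,0,0],"claw":0.2},{"slide":[0,0,0],"angular":[0,0,0],"claw":0.35},{"slide":[0,0,0],"angular":[0,0,0],"claw":0.4},{"slide":[0,0,-1],"angular":[0,0,0],"claw":0.4},{"slide":[0,0,-2],"angular":[0,0,0],"claw":0.4},{"slide":[0,0,-3],"angular":[0,0,0],"claw":0.4},{"slide":[0,0,-4],"angular":[0,0,0],"claw":0.4},{"slide":[0,0,-4],"angular":[0,0,0],"claw":1},{"slide":[0,0,-4],"angular":[0,0,0],"claw":1}]'
python3 -m creep '[{"slide":[0,-3.5,0],"angular":[0,0,0],"claw":1},{"slide":[0,-3.5,0],"angular":[0,0,0],"claw":1},{"slide":[0,-3.5,0],"angular":[0,0,0],"claw":1},{"slide":[0,-3.5,0],"angular":[0,0,0],"claw":1},{"slide":[0,-3.5,0],"angular":[0,0,0],"claw":1},{"slide":[0,-3.5,0],"angular":[0,0,0],"claw":1},{"slide":[0,-3.5,0],"angular":[0,0,0],"claw":1},{"slide":[0,0,0],"angular":[0,0,0],"claw":1}]'
python3 - <<'E'
from h import *
a=viewer.snapshot("top"); b=viewer.snapshot("side")
cv2.imwrite("pics/v4.png",np.hstack([cv2.resize(a[110:310,100:400],None,fx=1.4,fy=1.4),cv2.resize(b[160:360,160:400],None,fx=1.4,fy=1.4)]))
E
```

```text
t: 14.32
tcp_pos: [0.3899, -0.2143, 0.201]
tool_rot: [1.0, -0.0, -0.001, -0.001]
force: [0.2, -0.8, 0.1]
finger_gap: 0.953
gripper_force: 0.0
t: 14.98
tcp_pos: [0.3884, 0.0353, 0.1994]
tool_rot: [1.0, 0.003, -0.001, -0.001]
force: [-0.6, -0.8, -0.5]
finger_gap: 0.999
gripper_force: 0.0
```

View pics/v4.png

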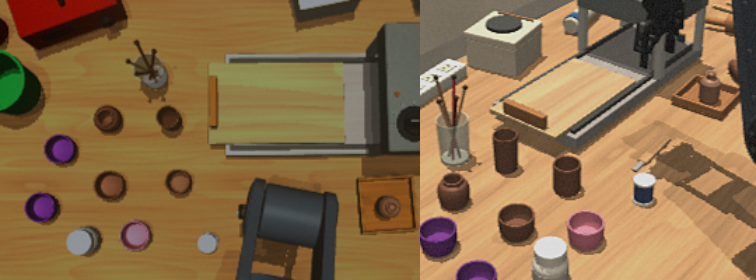

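```bash
cat >> h.py <<'E'
REF={"cup":(229,240),"jar":(179,206),"beaker":(221,194),"bowl":(179,242)}
def moved(*names):
    a=cv2.imread("pics/top0.png"); b=viewer.snapshot("top")
    for n in names:
        u,v=REF[n]; tpl=a[v-13:v+13,u-13:u+13]; y0,x0=v-40,u-40
        r=cv2.matchTemplate(b[y0:v+40,x0:u+40],tpl,cv2.TM_CCOEFF_NORMED); _,m,_,l=cv2.minMaxLoc(r)
        print(n,"shift px",l[0]+x0-(u-13),l[1]+y0-(v-13),"score",round(m,2))
E
python3 -c "
from h import *
moved('cup','jar','beaker','bowl'); print(st()[0]['tcp_pos'])"
python3 -m creep '[{"slide":[1,-3.4,0],"angular":[0,0,0],"claw":1},{"slide":[1,-3.4,0],"angular":[0,0,0],"claw":1},{"slide":[1,-3.4,0],"angular":[0,0,0],"claw":1},{"slide":[1,-3.4,0],"angular":[0,0,0],"claw":1},{"slide":[1,-3.4,0],"angular":[0,0,0],"claw":1},{"slide":[1,-3.4,0],"angular":[0,0,0],"claw":1},{"slide":[0,0,0],"angular":[0,0,0],"claw":1},{"slide":[0,0,0],"angular":[0,0,0],"claw":1}]' 20
```

```text
cup shift px 0 0 score 1.0
jar shift px -2 -11 score 0.94
beaker shift px 0 0 score 1.0
bowl shift px 0 0 score 1.0
[0.39061632 0.03027219 0.19963691]
t: 15.8
tcp_pos: [0.4519, 0.2338, 0.1993]
tool_rot: [1.0, 0.0, 0.0, 0.0]
force: [-0.2, -0.1, -0.7]
finger_gap: 0.995
gripper_force: 0.0
```

```bash
python3 -m creep '[{"slide":[-0.1,-0.4,3],"angular":[0,0,0],"claw":1},{"slide":[0,0,3],"angular":[0,0,0],"claw":1},{"slide":[0,0,3],"angular":[0,0,0],"claw":1},{"slide":[0,0,2],"angular":[0,0,0],"claw":1},{"slide":[0,0,2],"angular":[0,0,0],"claw":1},{"slide":[0,0,2],"angular":[0,0,0],"claw":1},{"slide":[0,0,2],"angular":[0,0,0],"claw":1},{"slide":[0,0,1],"angular":[0,0,0],"claw":1},{"slide":[0,0,0.3],"angular":[0,0,0],"claw":1},{"slide":[0,0,0],"angular":[0,0,0],"claw":1}]'
python3 -m creep '[{"slide":[0,0,0],"angular":[0,0,0],"claw":0.6},{"slide":[0,0,0],"angular":[0,0,0],"claw":0.4},{"slide":[0,0,0],"angular":[0,0,0],"claw":0.2},{"slide":[0,0,0],"angular":[0,0,0],"claw":0.1},{"slide":[0,0,0],"angular":[0,0,0],"claw":0.1},{"slide":[0,0,0],"angular":[0,0,0],"claw":0.1}]'
python3 -m creep '[{"slide":[0,0,-0.5],"angular":[0,0,0],"claw":0.1},{"slide":[0,0,-1.5],"angular":[0,0,0],"claw":0.1},{"slide":[0,0,-3],"angular":[0,0,0],"claw":0.1},{"slide":[0,0,-3.5],"angular":[0,0,0],"claw":0.1},{"slide":[0,0,-3.5],"angular":[0,0,0],"claw":0.1},{"slide":[0,0,-3.5],"angular":[0,0,0],"claw":0.1},{"slide":[0,0,-2.5],"angular":[0,0,0],"claw":0.1},{"slide":[0,0,0],"angular":[0,0,0],"claw":0.1},{"slide":[0,0,0],"angular":[0,0,0],"claw":0.1}]'
```

```text
t: 16.63
tcp_pos: [0.4495, 0.2366, 0.0164]
tool_rot: [1.0, -0.001, -0.001, 0.0]
force: [-0.2, 0.0, 0.5]
finger_gap: 1.001
gripper_force: 0.0
t: 17.13
tcp_pos: [0.4506, 0.2384, 0.0181]
tool_rot: [1.0, 0.0, 0.001, -0.0]
force: [1.0, -1.4, 6.5]
finger_gap: 0.628
gripper_force: 21.1
t: 17.88
tcp_pos: [0.45, 0.2384, 0.1984]
tool_rot: [1.0, 0.0, 0.002, -0.0]
force: [-0.0, -0.9, -0.9]
finger_gap: 0.626
gripper_force: 21.6
```

```bash
python3 -m creep '[{"slide":[0.7,1.6,0],"angular":[0,0,0],"claw":0.1},{"slide":[1.3,3.4,0],"angular":[0,0,0],"claw":0.1},{"slide":[1.4,3.5,0],"angular":[0,0,0],"claw":0.1},{"slide":[1.4,3.5,0],"angular":[0,0,0],"claw":0.1},{"slide":[1.4,3.5,0],"angular":[0,0,0],"claw":0.1},{"slide":[1.4,3.5,0],"angular":[0,0,0],"claw":0.1},{"slide":[1.4,3.5,0],"angular":[0,0,0],"claw":0.1},{"slide":[1.4,3.5,0],"angular":[0,0,0],"claw":0.1},{"slide":[1.4,3.5,0],"angular":[0,0,0],"claw":0.1},{"slide":[0.85,1.9,0],"angular":[0,0,0],"claw":0.1}]'
python3 -m creep '[{"slide":[0,0,0],"angular":[0,0,0],"claw":0.1},{"slide":[0,0,1],"angular":[0,0,0],"claw":0.1},{"slide":[0,0,2.5],"angular":[0,0,0],"claw":0.1},{"slide":[0,0,3],"angular":[0,0,0],"claw":0.1},{"slide":[0,0,2.5],"angular":[0,0,0],"claw":0.1},{"slide":[0,0,1.5],"angular":[0,0,0],"claw":0.1},{"slide":[0,0,1],"angular":[0,0,0],"claw":0.1},{"slide":[0,0,0.5],"angular":[0,0,0],"claw":0.1},{"slide":[0,0,0.2],"angular":[0,0,0],"claw":0.1},{"slide":[0,0,0],"angular":[0,0,0],"claw":0.1}]'
```

```text
t: 18.72
tcp_pos: [0.5763, -0.0796, 0.1944]
tool_rot: [1.0, -0.001, -0.001, 0.0]
force: [0.5, 0.1, -0.7]
finger_gap: 0.63
gripper_force: 21.7
t: 19.55
tcp_pos: [0.5759, -0.0753, 0.0746]
tool_rot: [1.0, 0.0, -0.0, -0.0]
force: [-0.2, -0.6, -1.7]
finger_gap: 0.627
gripper_force: 21.7
```

```bash
python3 -m creep '[{"slide":[0,0,0.15],"angular":[0,0,0],"claw":0.1},{"slide":[0,0,0.1],"angular":[0,0,0],"claw":0.1},{"slide":[0,0,0],"angular":[0,0,0],"claw":0.1}]'; python3 -m creep '[{"slide":[0,0,0.08],"angular":[0,0,0],"claw":0.1},{"slide":[0,0,0],"angular":[0,0,0],"claw":0.1}]';  python3 -m creep '[{"slide":[0,0,0.07],"angular":[0,0,0],"claw":0.1},{"slide":[0,0,0],"angular":[0,0,0],"claw":0.1}]'
```

```text
t: 19.8
tcp_pos: [0.5765, -0.076, 0.073]
tool_rot: [1.0, -0.0, 0.001, 0.0]
force: [-0.5, 0.3, -0.8]
finger_gap: 0.628
gripper_force: 21.7
t: 19.97
tcp_pos: [0.5763, -0.076, 0.0719]
tool_rot: [1.0, -0.0, 0.0, 0.0]
force: [0.4, -0.6, -0.5]
finger_gap: 0.627
gripper_force: 21.7
t: 20.13
tcp_pos: [0.5761, -0.0759, 0.0709]
tool_rot: [1.0, -0.0, 0.0, 0.0]
force: [1.2, 0.5, -0.8]
finger_gap: 0.631
gripper_force: 21.7
```

```bash
python3 -m creep '[{"slide":[0,0,0.08],"angular":[0,0,0],"claw":0.1},{"slide":[0,0,0],"angular":[0,0,0],"claw":0.1}]'; python3 -m creep '[{"slide":[0,0,0],"angular":[0,0,0],"claw":0.3},{"slide":[0,0,0],"angular":[0,0,0],"claw":0.4},{"slide":[0,0,0],"angular":[0,0,0],"claw":0.5},{"slide":[0,0,-1],"angular":[0,0,0],"claw":0.5},{"slide":[0,0,-2],"angular":[0,0,0],"claw":0.5},{"slide":[0,0,-3],"angular":[0,0,0],"claw":0.5},{"slide":[0,0,-3.5],"angular":[0,0,0],"claw":1},{"slide":[0,0,-3.5],"angular":[0,0,0],"claw":1},{"slide":[0,0,0],"angular":[0,0,0],"claw":1}]'
python3 -m creep '[{"slide":[0,-2,0],"angular":[0,0,0],"claw":1},{"slide":[0.1,-3.8,0],"angular":[0,0,0],"claw":1},{"slide":[0.2,-3.8,0],"angular":[0,0,0],"claw":1},{"slide":[0.2,-3.8,0],"angular":[0,0,0],"claw":1},{"slide":[0.2,-3.8,0],"angular":[0,0,0],"claw":1},{"slide":[0.2,-3.8,0],"angular":[0,0,0],"claw":1},{"slide":[0.2,-3.8,0],"angular":[0,0,0],"claw":1},{"slide":[0.1,-3.8,0],"angular":[0,0,0],"claw":1},{"slide":[0,-3.8,0],"angular":[0,0,0],"claw":1},{"slide":[0,-1.2,0],"angular":[0,0,0],"claw":1}]'
python3 -m creep '[{"slide":[0,0,0],"angular":[0,0,0],"claw":1},{"slide":[0,0,0],"angular":[0,0,0],"claw":1}]'
```

```text
t: 20.3
tcp_pos: [0.5762, -0.0759, 0.0701]
tool_rot: [1.0, -0.0, 0.0, 0.0]
force: [0.5, 0.3, 1.3]
finger_gap: 0.63
gripper_force: 21.8
t: 21.05
tcp_pos: [0.5806, -0.0772, 0.208]
tool_rot: [1.0, 0.0, 0.007, 0.002]
force: [0.5, 0.0, 0.9]
finger_gap: 1.001
gripper_force: 0.0
t: 21.88
tcp_pos: [0.5874, 0.2654, 0.2004]
tool_rot: [1.0, 0.002, 0.0, -0.001]
force: [0.3, 0.4, 0.1]
finger_gap: 1.0
gripper_force: 0.0
t: 22.05
tcp_pos: [0.5877, 0.2602, 0.1999]
tool_rot: [1.0, 0.001, -0.0, 0.001]
force: [0.5, -0.5, 0.3]
finger_gap: 1.0
gripper_force: 0.0
```

```bash
python3 -m creep '[{"slide":[0,0,2.5],"angular":[0,0,0],"claw":1},{"slide":[0,0,3],"angular":[0,0,0],"claw":1},{"slide":[0,0,3],"angular":[0,0,0],"claw":1},{"slide":[0,0,2],"angular":[0,0,0],"claw":1},{"slide":[0,0,2],"angular":[0,0,0],"claw":1},{"slide":[0,0,2],"angular":[0,0,0],"claw":1},{"slide":[0,0,1.5],"angular":[0,0,0],"claw":1},{"slide":[0,0,0.8],"angular":[0,0,0],"claw":1},{"slide":[0,0,0],"angular":[0,0,0],"claw":1}]' 20
python3 -m creep '[{"slide":[0,0,0],"angular":[0,0,0],"claw":0.6},{"slide":[0,0,0],"angular":[0,0,0],"claw":0.4},{"slide":[0,0,0],"angular":[0,0,0],"claw":0.2},{"slide":[0,0,0],"angular":[0,0,0],"claw":0},{"slide":[0,0,0],"angular":[0,0,0],"claw":0},{"slide":[0,0,0],"angular":[0,0,0],"claw":0},{"slide":[0,0,0],"angular":[0,0,0],"claw":0}]'
python3 -m creep '[{"slide":[0,0,-0.5],"angular":[0,0,0],"claw":0},{"slide":[0,0,-1.5],"angular":[0,0,0],"claw":0},{"slide":[0,0,-3],"angular":[0,0,0],"claw":0},{"slide":[0,0,-3.5],"angular":[0,0,0],"claw":0},{"slide":[0,0,-3.5],"angular":[0,0,0],"claw":0},{"slide":[0,0,-3.5],"angular":[0,0,0],"claw":0},{"slide":[0,0,-2.5],"angular":[0,0,0],"claw":0},{"slide":[0,0,0],"angular":[0,0,0],"claw":0},{"slide":[0,0,0],"angular":[0,0,0],"claw":0}]'
```

```text
t: 22.8
tcp_pos: [0.5871, 0.2577, 0.0301]
tool_rot: [1.0, -0.001, -0.002, 0.001]
force: [-0.6, -0.3, 0.4]
finger_gap: 1.005
gripper_force: 0.0
t: 23.38
tcp_pos: [0.5893, 0.2604, 0.0336]
tool_rot: [1.0, 0.0, 0.001, -0.0]
force: [0.5, -0.8, 6.3]
finger_gap: 0.555
gripper_force: 21.2
t: 24.13
tcp_pos: [0.5886, 0.2604, 0.2138]
tool_rot: [1.0, 0.0, 0.002, -0.0]
force: [-0.5, 0.6, -2.0]
finger_gap: 0.555
gripper_force: 21.0
```

```bash
python3 -m creep '[{"slide":[0.4,1.6,0],"angular":[0,0,0],"claw":0},{"slide":[0.8,3.7,0],"angular":[0,0,0],"claw":0},{"slide":[0.8,3.8,0],"angular":[0,0,0],"claw":0},{"slide":[0.8,3.8,0],"angular":[0,0,0],"claw":0},{"slide":[0.8,3.8,0],"angular":[0,0,0],"claw":0},{"slide":[0.8,3.8,0],"angular":[0,0,0],"claw":0},{"slide":[0.8,3.8,0],"angular":[0,0,0],"claw":0},{"slide":[0.8,3.8,0],"angular":[0,0,0],"claw":0},{"slide":[0.8,3.6,0],"angular":[0,0,0],"claw":0},{"slide":[0.8,1.9,0],"angular":[0,0,0],"claw":0}]'
python3 -m creep '[{"slide":[0,0,0],"angular":[0,0,0],"claw":0},{"slide":[0,0,1],"angular":[0,0,0],"claw":0},{"slide":[0,0,2.5],"angular":[0,0,0],"claw":0},{"slide":[0,0,3],"angular":[0,0,0],"claw":0},{"slide":[0,0,2.5],"angular":[0,0,0],"claw":0},{"slide":[0,0,1.5],"angular":[0,0,0],"claw":0},{"slide":[0,0,1],"angular":[0,0,0],"claw":0},{"slide":[0,0,0.5],"angular":[0,0,0],"claw":0},{"slide":[0,0,0.2],"angular":[0,0,0],"claw":0},{"slide":[0,0,0],"angular":[0,0,0],"claw":0}]'
python3 -m creep '[{"slide":[0,0,0.1],"angular":[0,0,0],"claw":0},{"slide":[0,0,0.1],"angular":[0,0,0],"claw":0},{"slide":[0,0,0],"angular":[0,0,0],"claw":0}]'
```

```text
t: 24.97
tcp_pos: [0.6627, -0.0802, 0.2091]
tool_rot: [1.0, -0.002, -0.003, 0.0]
force: [1.1, 0.7, -0.8]
finger_gap: 0.556
gripper_force: 21.1
t: 25.8
tcp_pos: [0.664, -0.0752, 0.0898]
tool_rot: [1.0, 0.0, -0.0, -0.0]
force: [0.3, -0.3, -0.2]
finger_gap: 0.555
gripper_force: 21.1
t: 26.05
tcp_pos: [0.6646, -0.076, 0.0889]
tool_rot: [1.0, -0.0, 0.001, 0.0]
force: [0.3, 0.1, -0.6]
finger_gap: 0.557
gripper_force: 21.1
```

Contact expected at 0.0856.

```bash
python3 -m creep '[{"slide":[0,0,0.1],"angular":[0,0,0],"claw":0},{"slide":[0,0,0.1],"angular":[0,0,0],"claw":0},{"slide":[0,0,0],"angular":[0,0,0],"claw":0}]'; python3 -m creep '[{"slide":[0,0,0.08],"angular":[0,0,0],"claw":0},{"slide":[0,0,0],"angular":[0,0,0],"claw":0}]'; python3 -m creep '[{"slide":[0,0,0.05],"angular":[0,0,0],"claw":0},{"slide":[0,0,0],"angular":[0,0,0],"claw":0}]'
```

```text
t: 26.3
tcp_pos: [0.664, -0.076, 0.0861]
tool_rot: [1.0, -0.0, 0.0, 0.0]
force: [0.3, -0.0, -0.5]
finger_gap: 0.557
gripper_force: 21.1
t: 26.47
tcp_pos: [0.6642, -0.076, 0.0857]
tool_rot: [1.0, -0.0, 0.0, 0.0]
force: [-1.9, -1.0, 2.3]
finger_gap: 0.557
gripper_force: 21.3
t: 26.63
tcp_pos: [0.6642, -0.076, 0.0856]
tool_rot: [1.0, -0.0, 0.0, 0.0]
force: [-1.1, -0.5, 4.9]
finger_gap: 0.556
gripper_force: 21.7
```

```bash
python3 -m creep '[{"slide":[0,0,0],"angular":[0,0,0],"claw":0.2},{"slide":[0,0,0],"angular":[0,0,0],"claw":0.3},{"slide":[0,0,0],"angular":[0,0,0],"claw":0.4},{"slide":[0,0,-1],"angular":[0,0,0],"claw":0.4},{"slide":[0,0,-2],"angular":[0,0,0],"claw":0.4},{"slide":[0,0,-3],"angular":[0,0,0],"claw":0.4},{"slide":[0,0,-3.5],"angular":[0,0,0],"claw":0.6},{"slide":[0,0,-3.5],"angular":[0,0,0],"claw":1},{"slide":[0,0,0],"angular":[0,0,0],"claw":1},{"slide":[0,0,0],"angular":[0,0,0],"claw":1}]'
python3 - <<'E'
from h import *
moved("jar","bowl"); s,_=st(); print(s["tcp_pos"])
a=viewer.snapshot("top"); b=viewer.snapshot("side")
crop("top",110,150,130,130,3,"a.png",a); crop("side",170,160,130,180,2.2,"b.png",b)
A=cv2.imread("pics/a.png");B=cv2.imread("pics/b.png")
B=cv2.copyMakeBorder(B,0,max(0,A.shape[0]-B.shape[0]),0,0,cv2.BORDER_CONSTANT);A=cv2.copyMakeBorder(A,0,max(0,B.shape[0]-A.shape[0]),0,0,cv2.BORDER_CONSTANT)
cv2.imwrite("pics/j5.png",np.hstack([A,B]))
E
```

```text
t: 27.47
tcp_pos: [0.666, -0.0764, 0.2186]
tool_rot: [1.0, -0.0, 0.004, 0.001]
force: [-0.2, -0.5, -1.3]
finger_gap: 1.002
gripper_force: 0.0
jar shift px -2 -11 score 0.94
bowl shift px 0 0 score 1.0
[ 0.66439527 -0.07594338  0.21615748]
```

View pics/j5.png

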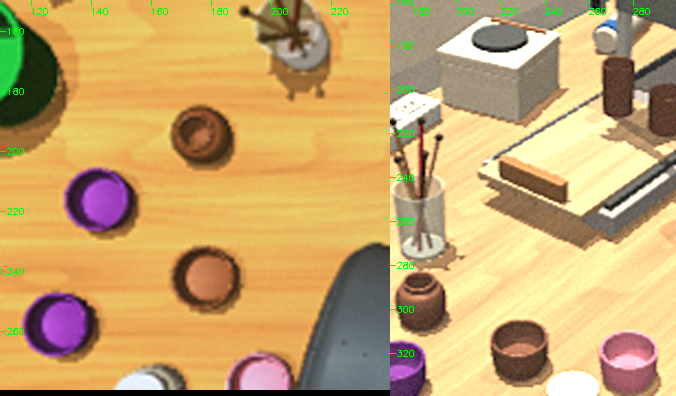

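Run:
```python
from h import *
print(tri((177,193.7),(183.8,288.4)),atz("top",(177,193.7),.056))
print(tri((178.7,242),(170+130/2.2-.3,160+334/2.2-.3)),atz("top",(178.7,242),.042))
```

```text
(array([0.59202945, 0.3997354 , 0.04559208]), np.float64(0.654565578457184)) [0.59022706 0.39680358 0.056     ]
(array([0.44335003, 0.39352135, 0.03989868]), np.float64(0.6107533169125426)) [0.44305475 0.39280095 0.042     ]
```

```bash
python3 -m creep '[{"slide":[-1,-2.5,0],"angular":[0,0,0],"claw":1},{"slide":[-1,-3.7,0],"angular":[0,0,0],"claw":1},{"slide":[-1,-3.7,0],"angular":[0,0,0],"claw":1},{"slide":[-1,-3.7,0],"angular":[0,0,0],"claw":1},{"slide":[-1,-3.7,0],"angular":[0,0,0],"claw":1},{"slide":[-1,-3.7,0],"angular":[0,0,0],"claw":1},{"slide":[-1,-3.7,0],"angular":[0,0,0],"claw":1},{"slide":[-0.4,-3.7,0],"angular":[0,0,0],"claw":1},{"slide":[0,-3.7,0],"angular":[0,0,0],"claw":1},{"slide":[0,-3.7,0],"angular":[0,0,0],"claw":1}]'
python3 -m creep '[{"slide":[0,-3.7,0],"angular":[0,0,0],"claw":1},{"slide":[0,-3.7,0],"angular":[0,0,0],"claw":1},{"slide":[0,-3.0,0],"angular":[0,0,0],"claw":1},{"slide":[0,-1.1,0],"angular":[0,0,0],"claw":1},{"slide":[0,0,0],"angular":[0,0,0],"claw":1},{"slide":[0,0,0],"angular":[0,0,0],"claw":1}]' 20
```

```text
t: 28.45
tcp_pos: [0.5884, 0.2836, 0.2127]
tool_rot: [1.0, -0.0, -0.002, 0.001]
force: [1.2, -0.7, 0.4]
finger_gap: 1.0
gripper_force: 0.0
t: 28.95
tcp_pos: [0.5893, 0.3964, 0.2129]
tool_rot: [1.0, 0.0, -0.001, 0.001]
force: [-0.8, -0.6, -0.1]
finger_gap: 0.998
gripper_force: 0.0
```

```bash
python3 -m creep '[{"slide":[0,0,2.5],"angular":[0,0,0],"claw":1},{"slide":[0,0,3.5],"angular":[0,0,0],"claw":1},{"slide":[0,0,3.5],"angular":[0,0,0],"claw":1},{"slide":[0,0,3],"angular":[0,0,0],"claw":1},{"slide":[0,0,2],"angular":[0,0,0],"claw":1},{"slide":[0,0,2],"angular":[0,0,0],"claw":1},{"slide":[0,0,2],"angular":[0,0,0],"claw":1},{"slide":[0,0,1.2],"angular":[0,0,0],"claw":1},{"slide":[0,0,0.5],"angular":[0,0,0],"claw":1},{"slide":[0,0,0],"angular":[0,0,0],"claw":1}]' 20
python3 -m creep '[{"slide":[0,0,0],"angular":[0,0,0],"claw":0.6},{"slide":[0,0,0],"angular":[0,0,0],"claw":0.4},{"slide":[0,0,0],"angular":[0,0,0],"claw":0.2},{"slide":[0,0,0],"angular":[0,0,0],"claw":0.2},{"slide":[0,0,0],"angular":[0,0,0],"claw":0.2},{"slide":[0,0,0],"angular":[0,0,0],"claw":0.2}]'
python3 -m creep '[{"slide":[0,0,-0.5],"angular":[0,0,0],"claw":0.2},{"slide":[0,0,-1.5],"angular":[0,0,0],"claw":0.2},{"slide":[0,0,-3],"angular":[0,0,0],"claw":0.2},{"slide":[0,0,-3.5],"angular":[0,0,0],"claw":0.2},{"slide":[0,0,-3.5],"angular":[0,0,0],"claw":0.2},{"slide":[0,0,-3.5],"angular":[0,0,0],"claw":0.2},{"slide":[0,0,-2.5],"angular":[0,0,0],"claw":0.2},{"slide":[0,0,0],"angular":[0,0,0],"claw":0.2},{"slide":[0,0,0],"angular":[0,0,0],"claw":0.2}]'
```

```text
t: 29.78
tcp_pos: [0.5897, 0.3952, 0.0113]
tool_rot: [1.0, -0.001, -0.001, 0.001]
force: [0.0, -0.2, -0.3]
finger_gap: 1.002
gripper_force: 0.0
t: 30.28
tcp_pos: [0.5916, 0.3977, 0.0148]
tool_rot: [1.0, -0.0, 0.002, -0.001]
force: [0.2, -0.6, 6.2]
finger_gap: 0.692
gripper_force: 22.4
t: 31.03
tcp_pos: [0.5908, 0.3976, 0.1956]
tool_rot: [1.0, 0.0, 0.002, -0.001]
force: [-0.2, 0.4, -1.1]
finger_gap: 0.692
gripper_force: 22.1
```

```bash
python3 -m creep '[{"slide":[-0.6,1.6,-1],"angular":[0,0,0],"claw":0.2},{"slide":[-0.6,3.6,-1],"angular":[0,0,0],"claw":0.2},{"slide":[0,3.6,0],"angular":[0,0,0],"claw":0.2},{"slide":[0,3.6,0],"angular":[0,0,0],"claw":0.2},{"slide":[0.6,3.6,0],"angular":[0,0,0],"claw":0.2},{"slide":[1.2,3.6,0],"angular":[0,0,0],"claw":0.2},{"slide":[1.4,3.6,0],"angular":[0,0,0],"claw":0.2},{"slide":[1.4,3.6,0],"angular":[0,0,0],"claw":0.2},{"slide":[1.4,3.6,0],"angular":[0,0,0],"claw":0.2},{"slide":[1.4,3.6,0],"angular":[0,0,0],"claw":0.2}]'
python3 -m creep '[{"slide":[1.15,2.8,0],"angular":[0,0,0],"claw":0.2},{"slide":[0,0,0],"angular":[0,0,0],"claw":0.2},{"slide":[0,0,2],"angular":[0,0,0],"claw":0.2},{"slide":[0,0,3],"angular":[0,0,0],"claw":0.2},{"slide":[0,0,3],"angular":[0,0,0],"claw":0.2},{"slide":[0,0,3],"angular":[0,0,0],"claw":0.2},{"slide":[0,0,2],"angular":[0,0,0],"claw":0.2},{"slide":[0,0,1],"angular":[0,0,0],"claw":0.2},{"slide":[0,0,0.3],"angular":[0,0,0],"claw":0.2},{"slide":[0,0,0],"angular":[0,0,0],"claw":0.2}]'
python3 -m creep '[{"slide":[0,0,0],"angular":[0,0,0],"claw":0.2},{"slide":[0,0,0],"angular":[0,0,0],"claw":0.2}]'
```

```text
t: 31.87
tcp_pos: [0.6507, 0.0554, 0.2103]
tool_rot: [1.0, -0.0, -0.003, -0.0]
force: [0.5, -0.3, -0.4]
finger_gap: 0.694
gripper_force: 22.1
t: 32.7
tcp_pos: [0.6625, 0.0296, 0.0682]
tool_rot: [1.0, 0.0, -0.002, -0.0]
force: [-0.8, -0.3, -1.2]
finger_gap: 0.693
gripper_force: 22.5
t: 32.87
tcp_pos: [0.6643, 0.0292, 0.0706]
tool_rot: [1.0, -0.0, 0.001, 0.0]
force: [-0.6, 0.3, -0.8]
finger_gap: 0.693
gripper_force: 22.5
```

```bash
python3 -m creep '[{"slide":[0,0,0.15],"angular":[0,0,0],"claw":0.2},{"slide":[0,0,0.1],"angular":[0,0,0],"claw":0.2},{"slide":[0,0,0],"angular":[0,0,0],"claw":0.2}]'; python3 -m creep '[{"slide":[0,0,0.08],"angular":[0,0,0],"claw":0.2},{"slide":[0,0,0],"angular":[0,0,0],"claw":0.2}]'
```

```text
t: 33.12
tcp_pos: [0.6638, 0.0291, 0.0676]
tool_rot: [1.0, -0.0, 0.0, 0.0]
force: [0.5, -0.2, -0.9]
finger_gap: 0.697
gripper_force: 22.5
t: 33.28
tcp_pos: [0.6636, 0.0291, 0.0665]
tool_rot: [1.0, -0.0, 0.0, -0.0]
force: [0.3, -1.1, -2.1]
finger_gap: 0.691
gripper_force: 22.5
```

```bash
python3 -m creep '[{"slide":[0,0,0.05],"angular":[0,0,0],"claw":0.2},{"slide":[0,0,0],"angular":[0,0,0],"claw":0.2}]'; python3 -m creep '[{"slide":[0,0,0],"angular":[0,0,0],"claw":0.2}]'
```

```text
t: 33.45
tcp_pos: [0.6637, 0.0291, 0.0664]
tool_rot: [1.0, -0.0, 0.0, 0.0]
force: [-0.7, 0.1, 2.4]
finger_gap: 0.696
gripper_force: 22.8
t: 33.53
tcp_pos: [0.6637, 0.0291, 0.0663]
tool_rot: [1.0, -0.0, 0.0, 0.0]
force: [-1.2, -0.0, 3.8]
finger_gap: 0.695
gripper_force: 22.8
```

Contact. Release, rise, go to the bowl (0.444, 0.392), checking it hasn't moved.

```bash
python3 -m creep '[{"slide":[0,0,0],"angular":[0,0,0],"claw":0.5},{"slide":[0,0,0],"angular":[0,0,0],"claw":0.6},{"slide":[0,0,0],"angular":[0,0,0],"claw":0.7},{"slide":[0,0,-1],"angular":[0,0,0],"claw":0.7},{"slide":[0,0,-2],"angular":[0,0,0],"claw":0.7},{"slide":[0,0,-3],"angular":[0,0,0],"claw":0.7},{"slide":[0,0,-3.5],"angular":[0,0,0],"claw":0.7},{"slide":[0,0,-3.5],"angular":[0,0,0],"claw":1},{"slide":[0,0,0],"angular":[0,0,0],"claw":1},{"slide":[0,0,0],"angular":[0,0,0],"claw":1}]'
python3 -c "
from h import *
moved('bowl'); print(st()[0]['tcp_pos'])"
python3 -m creep '[{"slide":[-2.2,-1.5,0],"angular":[0,0,0],"claw":1},{"slide":[-2.2,-3.5,0],"angular":[0,0,0],"claw":1},{"slide":[-2.2,-3.5,0],"angular":[0,0,0],"claw":1},{"slide":[-2.2,-3.5,0],"angular":[0,0,0],"claw":1},{"slide":[-2.2,-3.5,0],"angular":[0,0,0],"claw":1},{"slide":[-2.2,-3.5,0],"angular":[0,0,0],"claw":1},{"slide":[-2.2,-3.5,0],"angular":[0,0,0],"claw":1},{"slide":[-2.2,-3.5,0],"angular":[0,0,0],"claw":1},{"slide":[-2.2,-3.5,0],"angular":[0,0,0],"claw":1},{"slide":[-1.2,-3.5,0],"angular":[0,0,0],"claw":1}]'
python3 -m creep '[{"slide":[-1.0,-3.3,0],"angular":[0,0,0],"claw":1},{"slide":[0,0,0],"angular":[0,0,0],"claw":1},{"slide":[0,0,0],"angular":[0,0,0],"claw":1}]' 20
```

```text
t: 34.37
tcp_pos: [0.6656, 0.0289, 0.1999]
tool_rot: [1.0, -0.0, 0.004, 0.0]
force: [0.7, 0.1, 0.2]
finger_gap: 1.002
gripper_force: 0.0
bowl shift px 0 0 score 0.84
[0.66394803 0.02909557 0.19742383]
t: 35.25
tcp_pos: [0.4492, 0.3596, 0.194]
tool_rot: [1.0, 0.0, -0.003, 0.001]
force: [0.5, 0.5, 0.4]
finger_gap: 0.999
gripper_force: 0.0
t: 35.5
tcp_pos: [0.4417, 0.3931, 0.1943]
tool_rot: [1.0, 0.002, -0.001, 0.001]
force: [-0.9, -0.7, -0.9]
finger_gap: 1.003
gripper_force: 0.0
```

```bash
python3 -m creep '[{"slide":[0.2,0.1,2.5],"angular":[0,0,0],"claw":1},{"slide":[0,0,3],"angular":[0,0,0],"claw":1},{"slide":[0,0,3],"angular":[0,0,0],"claw":1},{"slide":[0,0,3],"angular":[0,0,0],"claw":1},{"slide":[0,0,2],"angular":[0,0,0],"claw":1},{"slide":[0,0,1],"angular":[0,0,0],"claw":1},{"slide":[0,0,0],"angular":[0,0,0],"claw":1}]' 20
python3 -m creep '[{"slide":[0,0,1.5],"angular":[0,0,0],"claw":1},{"slide":[0,0,1.5],"angular":[0,0,0],"claw":1},{"slide":[0,0,0.7],"angular":[0,0,0],"claw":1},{"slide":[0,0,0.3],"angular":[0,0,0],"claw":1},{"slide":[0,0,0],"angular":[0,0,0],"claw":1},{"slide":[0,0,0],"angular":[0,0,0],"claw":0.6},{"slide":[0,0,0],"angular":[0,0,0],"claw":0.4},{"slide":[0,0,0],"angular":[0,0,0],"claw":0.3},{"slide":[0,0,0],"angular":[0,0,0],"claw":0.3},{"slide":[0,0,0],"angular":[0,0,0],"claw":0.3}]'
python3 -m creep '[{"slide":[0,0,0],"angular":[0,0,0],"claw":0.3},{"slide":[0,0,0],"angular":[0,0,0],"claw":0.3}]'
```

```text
t: 36.08
tcp_pos: [0.4443, 0.3885, 0.0479]
tool_rot: [1.0, -0.001, -0.003, 0.002]
force: [-0.1, -1.0, 0.8]
finger_gap: 0.998
gripper_force: 0.0
t: 36.92
tcp_pos: [0.4467, 0.3918, 0.0123]
tool_rot: [1.0, -0.0, 0.001, -0.001]
force: [-1.2, -0.1, 6.2]
finger_gap: 0.754
gripper_force: 22.6
t: 37.08
tcp_pos: [0.4467, 0.3919, 0.0123]
tool_rot: [1.0, -0.0, 0.001, -0.001]
force: [-0.0, 0.2, 7.3]
finger_gap: 0.752
gripper_force: 22.6
```

```bash
python3 -m creep '[{"slide":[0,0,-0.5],"angular":[0,0,0],"claw":0.3},{"slide":[0,0,-1.5],"angular":[0,0,0],"claw":0.3},{"slide":[0,0,-3],"angular":[0,0,0],"claw":0.3},{"slide":[0,0,-3.5],"angular":[0,0,0],"claw":0.3},{"slide":[0,0,-3.5],"angular":[0,0,0],"claw":0.3},{"slide":[0,0,-3.5],"angular":[0,0,0],"claw":0.3},{"slide":[0,0,-2.5],"angular":[0,0,0],"claw":0.3},{"slide":[0,0,0],"angular":[0,0,0],"claw":0.3},{"slide":[0,0,0],"angular":[0,0,0],"claw":0.3}]'
python3 -m creep '[{"slide":[0.6,1.6,0],"angular":[0,0,0],"claw":0.3},{"slide":[1.2,3.4,0],"angular":[0,0,0],"claw":0.3},{"slide":[1.2,3.5,0],"angular":[0,0,0],"claw":0.3},{"slide":[1.2,3.5,0],"angular":[0,0,0],"claw":0.3},{"slide":[1.2,3.5,0],"angular":[0,0,0],"claw":0.3},{"slide":[1.3,3.5,0],"angular":[0,0,0],"claw":0.3},{"slide":[1.3,3.5,0],"angular":[0,0,0],"claw":0.3},{"slide":[1.3,3.5,0],"angular":[0,0,0],"claw":0.3},{"slide":[1.3,3.5,0],"angular":[0,0,0],"claw":0.3},{"slide":[1.3,3.5,0],"angular":[0,0,0],"claw":0.3}]'
python3 -m creep '[{"slide":[1.1,3.2,0],"angular":[0,0,0],"claw":0.3},{"slide":[0,0,0],"angular":[0,0,0],"claw":0.3},{"slide":[0,0,1],"angular":[0,0,0],"claw":0.3},{"slide":[0,0,2.5],"angular":[0,0,0],"claw":0.3},{"slide":[0,0,3],"angular":[0,0,0],"claw":0.3},{"slide":[0,0,2.5],"angular":[0,0,0],"claw":0.3},{"slide":[0,0,1.5],"angular":[0,0,0],"claw":0.3},{"slide":[0,0,1],"angular":[0,0,0],"claw":0.3},{"slide":[0,0,0],"angular":[0,0,0],"claw":0.3},{"slide":[0,0,0],"angular":[0,0,0],"claw":0.3}]'
```

```text
t: 37.83
tcp_pos: [0.446, 0.3913, 0.1926]
tool_rot: [1.0, 0.0, 0.001, -0.001]
force: [-0.4, 0.0, -2.5]
finger_gap: 0.751
gripper_force: 22.8
t: 38.67
tcp_pos: [0.563, 0.0594, 0.1885]
tool_rot: [1.0, -0.0, -0.003, -0.0]
force: [2.5, -0.6, -0.7]
finger_gap: 0.757
gripper_force: 22.8
t: 39.5
tcp_pos: [0.5745, 0.0301, 0.0749]
tool_rot: [1.0, 0.0, -0.001, -0.0]
force: [-0.7, -0.3, -0.5]
finger_gap: 0.751
gripper_force: 22.9
```

```bash
python3 -m creep '[{"slide":[0,0,0.4],"angular":[0,0,0],"claw":0.3},{"slide":[0,0,0.3],"angular":[0,0,0],"claw":0.3},{"slide":[0,0,0.15],"angular":[0,0,0],"claw":0.3},{"slide":[0,0,0],"angular":[0,0,0],"claw":0.3},{"slide":[0,0,0],"angular":[0,0,0],"claw":0.3}]'; python3 -m creep '[{"slide":[0,0,0.08],"angular":[0,0,0],"claw":0.3},{"slide":[0,0,0],"angular":[0,0,0],"claw":0.3}]'
```

```text
t: 39.92
tcp_pos: [0.5758, 0.029, 0.0678]
tool_rot: [1.0, -0.0, 0.0, 0.0]
force: [0.7, -0.3, -1.0]
finger_gap: 0.755
gripper_force: 22.9
t: 40.08
tcp_pos: [0.5758, 0.029, 0.0668]
tool_rot: [1.0, -0.0, 0.0, 0.0]
force: [0.3, -0.3, -1.7]
finger_gap: 0.753
gripper_force: 22.9
```

```bash
python3 -m creep '[{"slide":[0,0,0.1],"angular":[0,0,0],"claw":0.3},{"slide":[0,0,0.06],"angular":[0,0,0],"claw":0.3},{"slide":[0,0,0],"angular":[0,0,0],"claw":0.3},{"slide":[0,0,0],"angular":[0,0,0],"claw":0.3}]'; python3 -m creep '[{"slide":[0,0,0.06],"angular":[0,0,0],"claw":0.3},{"slide":[0,0,0],"angular":[0,0,0],"claw":0.3},{"slide":[0,0,0],"angular":[0,0,0],"claw":0.3}]'; python3 -m creep '[{"slide":[0,0,0.05],"angular":[0,0,0],"claw":0.3},{"slide":[0,0,0],"angular":[0,0,0],"claw":0.3},{"slide":[0,0,0],"angular":[0,0,0],"claw":0.3}]'
```

```text
t: 40.42
tcp_pos: [0.5756, 0.0291, 0.0649]
tool_rot: [1.0, -0.0, -0.0, -0.0]
force: [-0.7, -0.2, -1.5]
finger_gap: 0.754
gripper_force: 22.9
t: 40.67
tcp_pos: [0.5757, 0.0291, 0.0644]
tool_rot: [1.0, -0.0, 0.0, -0.0]
force: [-0.4, -0.4, -0.8]
finger_gap: 0.756
gripper_force: 23.0
t: 40.92
tcp_pos: [0.5756, 0.0291, 0.0643]
tool_rot: [1.0, -0.0, 0.0, 0.0]
force: [-1.6, -0.1, 4.2]
finger_gap: 0.757
gripper_force: 23.3
```

```bash
python3 -m creep '[{"slide":[0,0,0],"angular":[0,0,0],"claw":0.65},{"slide":[0,0,0],"angular":[0,0,0],"claw":0.75},{"slide":[0,0,0],"angular":[0,0,0],"claw":0.8},{"slide":[0,0,-1],"angular":[0,0,0],"claw":0.8},{"slide":[0,0,-2],"angular":[0,0,0],"claw":0.8},{"slide":[0,0,-3],"angular":[0,0,0],"claw":0.8},{"slide":[0,0,-3.5],"angular":[0,0,0],"claw":0.8},{"slide":[0,0,-3.5],"angular":[0,0,0],"claw":0.8},{"slide":[0,0,0],"angular":[0,0,0],"claw":0.8}]'
python3 -m creep '[{"slide":[0.9,-2.5,0],"angular":[0,0,0],"claw":0.6},{"slide":[0.9,-2.8,0],"angular":[0,0,0],"claw":0.4},{"slide":[0.9,-2.8,0],"angular":[0,0,0],"claw":0.4},{"slide":[0.9,-2.8,0],"angular":[0,0,0],"claw":0.4},{"slide":[0.9,-2.8,0],"angular":[0,0,0],"claw":0.4},{"slide":[0,0,0],"angular":[0,0,0],"claw":0.4},{"slide":[0,0,2],"angular":[0,0,0],"claw":0.4},{"slide":[0,0,3],"angular":[0,0,0],"claw":0.4},{"slide":[0,0,0],"angular":[0,0,0],"claw":0.4},{"slide":[0,0,0],"angular":[0,0,0],"claw":0.4}]'
python3 - <<'E'
from h import *
a=viewer.snapshot("top"); b=viewer.snapshot("side"); print(st()[0]["tcp_pos"])
cv2.imwrite("pics/b6.png",np.hstack([cv2.resize(a[130:250,230:400],None,fx=2.2,fy=2.2),cv2.resize(b[140:260,190:360],None,fx=2.2,fy=2.2)]))
E
```

```text
t: 41.67
tcp_pos: [0.5803, 0.0286, 0.2016]
tool_rot: [1.0, 0.0, 0.007, 0.001]
force: [0.6, 0.2, 0.4]
finger_gap: 0.899
gripper_force: 0.0
t: 42.5
tcp_pos: [0.6189, 0.1656, 0.1425]
tool_rot: [1.0, -0.0, -0.002, 0.0]
force: [0.8, 0.4, 1.1]
finger_gap: 0.699
gripper_force: 0.0
[0.62137596 0.16578816 0.14508378]
```

View pics/b6.png

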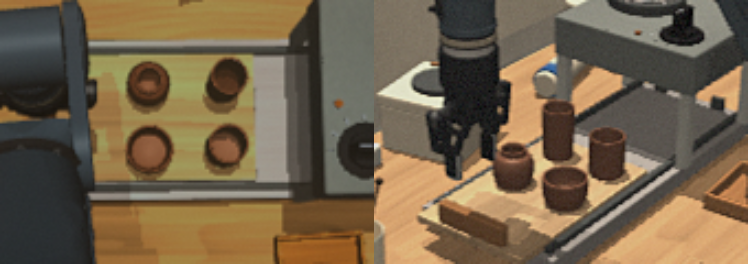

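```bash
python3 -m creep '[{"slide":[0,0,3],"angular":[0,0,0],"claw":0.4},{"slide":[0,0,3],"angular":[0,0,0],"claw":0.4},{"slide":[0,0,2],"angular":[0,0,0],"claw":0.4},{"slide":[0,0,0.7],"angular":[0,0,0],"claw":0.4},{"slide":[0,0,0],"angular":[0,0,0],"claw":0.4},{"slide":[0,0,0],"angular":[0,0,0],"claw":-0.2},{"slide":[0,0,0],"angular":[0,0,0],"claw":-0.8},{"slide":[0,0,0],"angular":[0,0,0],"claw":-0.8},{"slide":[0,0,0],"angular":[0,0,0],"claw":-0.8},{"slide":[0,0,0],"angular":[0,0,0],"claw":-0.8}]' 40
python3 -m creep '[{"slide":[0,0.2,0],"angular":[0,0,0],"claw":-0.8},{"slide":[0,0.4,0],"angular":[0,0,0],"claw":-0.8},{"slide":[0,0.6,0],"angular":[0,0,0],"claw":-0.8},{"slide":[0,0.8,0],"angular":[0,0,0],"claw":-0.8},{"slide":[0,1,0],"angular":[0,0,0],"claw":-0.8},{"slide":[0,1,0],"angular":[0,0,0],"claw":-0.8},{"slide":[0,1,0],"angular":[0,0,0],"claw":-0.8},{"slide":[0,1,0],"angular":[0,0,0],"claw":-0.8},{"slide":[0,1,0],"angular":[0,0,0],"claw":-0.8},{"slide":[0,1,0],"angular":[0,0,0],"claw":-0.8}]'
```

```text
t: 43.43
tcp_pos: [0.622, 0.1662, 0.0589]
tool_rot: [1.0, 0.0, 0.002, -0.0]
force: [-0.9, -0.4, 6.4]
finger_gap: 0.182
gripper_force: 40.8
t: 44.27
tcp_pos: [0.6219, 0.0886, 0.0589]
tool_rot: [1.0, -0.001, 0.002, -0.002]
force: [0.1, 8.4, 6.5]
finger_gap: 0.177
gripper_force: 40.9
```

```bash
python3 -m creep '[{"slide":[0,1,0],"angular":[0,0,0],"claw":-0.8},{"slide":[0,1,0],"angular":[0,0,0],"claw":-0.8},{"slide":[0,1,0],"angular":[0,0,0],"claw":-0.8},{"slide":[0,1,0],"angular":[0,0,0],"claw":-0.8},{"slide":[0,1,0],"angular":[0,0,0],"claw":-0.8},{"slide":[0,1,0],"angular":[0,0,0],"claw":-0.8},{"slide":[0,1,0],"angular":[0,0,0],"claw":-0.8},{"slide":[0,1,0],"angular":[0,0,0],"claw":-0.8},{"slide":[0,1,0],"angular":[0,0,0],"claw":-0.8},{"slide":[0,1,0],"angular":[0,0,0],"claw":-0.8}]'
python3 -m creep '[{"slide":[0,1,0],"angular":[0,0,0],"claw":-0.8},{"slide":[0,1,0],"angular":[0,0,0],"claw":-0.8},{"slide":[0,1,0],"angular":[0,0,0],"claw":-0.8},{"slide":[0,0.8,0],"angular":[0,0,0],"claw":-0.8},{"slide":[0,0.6,0],"angular":[0,0,0],"claw":-0.8},{"slide":[0,0.5,0],"angular":[0,0,0],"claw":-0.8},{"slide":[0,0.4,0],"angular":[0,0,0],"claw":-0.8},{"slide":[0,0.3,0],"angular":[0,0,0],"claw":-0.8},{"slide":[0,0.2,0],"angular":[0,0,0],"claw":-0.8},{"slide":[0,0.1,0],"angular":[0,0,0],"claw":-0.8}]'
```

```text
t: 45.1
tcp_pos: [0.6216, -0.0113, 0.0589]
tool_rot: [1.0, -0.001, 0.001, -0.002]
force: [0.1, 9.5, 8.1]
finger_gap: 0.185
gripper_force: 41.1
t: 45.93
tcp_pos: [0.6214, -0.0701, 0.0589]
tool_rot: [1.0, -0.001, 0.001, -0.002]
force: [0.4, 9.8, 8.4]
finger_gap: 0.18
gripper_force: 41.2
```

Now creep in until the stops are felt.

```bash
python3 -m creep '[{"slide":[0,0.2,0],"angular":[0,0,0],"claw":-0.8},{"slide":[0,0.2,0],"angular":[0,0,0],"claw":-0.8},{"slide":[0,0.2,0],"angular":[0,0,0],"claw":-0.8},{"slide":[0,0.2,0],"angular":[0,0,0],"claw":-0.8},{"slide":[0,0.2,0],"angular":[0,0,0],"claw":-0.8},{"slide":[0,0,0],"angular":[0,0,0],"claw":-0.8}]'
python3 -m creep '[{"slide":[0,0.1,0],"angular":[0,0,0],"claw":-0.8},{"slide":[0,0.1,0],"angular":[0,0,0],"claw":-0.8},{"slide":[0,0,0],"angular":[0,0,0],"claw":-0.8}]'
```

```text
t: 46.43
tcp_pos: [0.6214, -0.0802, 0.0589]
tool_rot: [1.0, -0.001, 0.001, -0.002]
force: [-0.3, 9.0, 8.7]
finger_gap: 0.175
gripper_force: 41.2
t: 46.68
tcp_pos: [0.6213, -0.0819, 0.0589]
tool_rot: [1.0, -0.001, 0.001, -0.002]
force: [-0.6, 8.3, 8.8]
finger_gap: 0.178
gripper_force: 41.2
```

```bash
python3 -m creep '[{"slide":[0,0.1,0],"angular":[0,0,0],"claw":-0.8},{"slide":[0,0.1,0],"angular":[0,0,0],"claw":-0.8},{"slide":[0,0,0],"angular":[0,0,0],"claw":-0.8}]'; python3 -m creep '[{"slide":[0,0.1,0],"angular":[0,0,0],"claw":-0.8},{"slide":[0,0.1,0],"angular":[0,0,0],"claw":-0.8},{"slide":[0,0,0],"angular":[0,0,0],"claw":-0.8}]'; python3 -m creep '[{"slide":[0,0.1,0],"angular":[0,0,0],"claw":-0.8},{"slide":[0,0.05,0],"angular":[0,0,0],"claw":-0.8},{"slide":[0,0,0],"angular":[0,0,0],"claw":-0.8}]'
```

```text
t: 46.93
tcp_pos: [0.6213, -0.0838, 0.0589]
tool_rot: [1.0, -0.001, 0.001, -0.002]
force: [-0.2, 8.8, 9.1]
finger_gap: 0.177
gripper_force: 41.2
t: 47.18
tcp_pos: [0.6213, -0.0858, 0.0589]
tool_rot: [1.0, -0.001, 0.001, -0.002]
force: [0.0, 9.1, 7.8]
finger_gap: 0.176
gripper_force: 41.2
t: 47.43
tcp_pos: [0.6213, -0.0872, 0.0589]
tool_rot: [1.0, -0.001, 0.001, -0.002]
force: [-0.5, 9.3, 9.0]
finger_gap: 0.181
gripper_force: 41.2
```

```bash
python3 -m creep '[{"slide":[0,0.1,0],"angular":[0,0,0],"claw":-0.8},{"slide":[0,0,0],"angular":[0,0,0],"claw":-0.8}]'; python3 -m creep '[{"slide":[0,0.1,0],"angular":[0,0,0],"claw":-0.8},{"slide":[0,0,0],"angular":[0,0,0],"claw":-0.8}]'; python3 -m creep '[{"slide":[0,0.1,0],"angular":[0,0,0],"claw":-0.8},{"slide":[0,0,0],"angular":[0,0,0],"claw":-0.8}]'
```

```text
t: 47.6
tcp_pos: [0.6213, -0.0883, 0.0588]
tool_rot: [1.0, -0.0, 0.001, -0.002]
force: [-1.4, 9.6, 8.1]
finger_gap: 0.177
gripper_force: 41.2
t: 47.77
tcp_pos: [0.6213, -0.0893, 0.0589]
tool_rot: [1.0, -0.001, 0.001, -0.002]
force: [-0.1, 10.4, 8.7]
finger_gap: 0.179
gripper_force: 41.2
t: 47.93
tcp_pos: [0.6213, -0.0897, 0.0589]
tool_rot: [1.0, -0.001, 0.001, -0.002]
force: [-0.3, 11.6, 8.8]
finger_gap: 0.177
gripper_force: 41.3
```

```bash
python3 -m creep '[{"slide":[0,0.1,0],"angular":[0,0,0],"claw":-0.8},{"slide":[0,0,0],"angular":[0,0,0],"claw":-0.8}]'; python3 -m creep '[{"slide":[0,0.08,0],"angular":[0,0,0],"claw":-0.8},{"slide":[0,0,0],"angular":[0,0,0],"claw":-0.8},{"slide":[0,0,0],"angular":[0,0,0],"claw":-0.8}]'
```

```text
t: 48.1
tcp_pos: [0.6213, -0.0898, 0.0589]
tool_rot: [1.0, -0.001, 0.001, -0.003]
force: [0.0, 13.8, 9.9]
finger_gap: 0.179
gripper_force: 41.3
t: 48.35
tcp_pos: [0.6213, -0.0898, 0.0589]
tool_rot: [1.0, -0.001, 0.001, -0.004]
force: [0.8, 16.2, 9.2]
finger_gap: 0.176
gripper_force: 41.4
```

```bash
python3 -m creep '[{"slide":[0,0.05,0],"angular":[0,0,0],"claw":-0.8},{"slide":[0,0,0],"angular":[0,0,0],"claw":-0.3},{"slide":[0,0,0],"angular":[0,0,0],"claw":-0.2},{"slide":[0,0,0],"angular":[0,0,0],"claw":-0.2},{"slide":[0,-0.25,-1],"angular":[0,0,0],"claw":-0.2},{"slide":[0,0,-2],"angular":[0,0,0],"claw":-0.2},{"slide":[0,0,-2],"angular":[0,0,0],"claw":-1},{"slide":[0,-2.5,0],"angular":[0,0,0],"claw":-1},{"slide":[0,-1.5,0],"angular":[0,0,0],"claw":-1},{"slide":[0,0,0],"angular":[0,0,0],"claw":-1}]'
python3 -m creep '[{"slide":[0,0,2],"angular":[0,0,0],"claw":-1},{"slide":[0,0,2],"angular":[0,0,0],"claw":-1},{"slide":[0,0,0.5],"angular":[0,0,0],"claw":-1},{"slide":[0,0.5,0],"angular":[0,0,0],"claw":-1},{"slide":[0,0.3,0],"angular":[0,0,0],"claw":-1},{"slide":[0,0.2,0],"angular":[0,0,0],"claw":-1},{"slide":[0,0,0],"angular":[0,0,0],"claw":-1},{"slide":[0,0,0],"angular":[0,0,0],"claw":-1}]'
```

```text
t: 49.18
tcp_pos: [0.6197, -0.0504, 0.1073]
tool_rot: [1.0, 0.001, -0.001, -0.001]
force: [-0.4, 0.1, -0.8]
finger_gap: 0.005
gripper_force: 0.0
t: 49.85
tcp_pos: [0.6212, -0.0638, 0.0629]
tool_rot: [1.0, -0.0, 0.001, 0.0]
force: [0.3, 0.1, 0.1]
finger_gap: 0.002
gripper_force: 0.0
```

```bash
python3 -m creep '[{"slide":[0,0.15,0],"angular":[0,0,0],"claw":-1},{"slide":[0,0.1,0],"angular":[0,0,0],"claw":-1},{"slide":[0,0.1,0],"angular":[0,0,0],"claw":-1},{"slide":[0,0,0],"angular":[0,0,0],"claw":-1}]'; python3 -m creep '[{"slide":[0,0.1,0],"angular":[0,0,0],"claw":-1},{"slide":[0,0.1,0],"angular":[0,0,0],"claw":-1},{"slide":[0,0,0],"angular":[0,0,0],"claw":-1}]'; python3 -m creep '[{"slide":[0,0.1,0],"angular":[0,0,0],"claw":-1},{"slide":[0,0.1,0],"angular":[0,0,0],"claw":-1},{"slide":[0,0,0],"angular":[0,0,0],"claw":-1}]'
```

```text
t: 50.18
tcp_pos: [0.6207, -0.0669, 0.0621]
tool_rot: [1.0, -0.0, 0.0, 0.0]
force: [0.1, -0.3, 0.1]
finger_gap: 0.002
gripper_force: 0.0
t: 50.43
tcp_pos: [0.6206, -0.068, 0.0619]
tool_rot: [1.0, -0.0, -0.0, -0.001]
force: [0.9, 2.7, -0.0]
finger_gap: 0.001
gripper_force: 1.4
t: 50.68
tcp_pos: [0.6206, -0.0682, 0.062]
tool_rot: [1.0, -0.001, -0.0, -0.002]
force: [1.9, 9.1, 2.5]
finger_gap: 0.0
gripper_force: 4.3
```

```bash
python3 -m creep '[{"slide":[0,0.1,0],"angular":[0,0,0],"claw":-1},{"slide":[0,0.05,0],"angular":[0,0,0],"claw":-1},{"slide":[0,0,0],"angular":[0,0,0],"claw":-1},{"slide":[0,0,0],"angular":[0,0,0],"claw":-1}]'
python3 -m creep '[{"slide":[0,-0.4,0],"angular":[0,0,0],"claw":-1},{"slide":[0,-1.5,0],"angular":[0,0,0],"claw":-1},{"slide":[0,-2.5,-2],"angular":[0,0,0],"claw":-1},{"slide":[0,-2,-4],"angular":[0,0,0],"claw":0},{"slide":[0,0,-4],"angular":[0,0,0],"claw":0},{"slide":[0,0,-4],"angular":[0,0,0],"claw":0},{"slide":[0,0,-4],"angular":[0,0,0],"claw":0},{"slide":[0,0,-4],"angular":[0,0,0],"claw":0},{"slide":[0,0,-4],"angular":[0,0,0],"claw":0},{"slide":[0,0,0],"angular":[0,0,0],"claw":0}]'
python3 -m creep '[{"slide":[-2,-3,0],"angular":[0,0,0],"claw":0},{"slide":[-2,-3,0],"angular":[0,0,0],"claw":0},{"slide":[-2,-3,0],"angular":[0,0,0],"claw":0},{"slide":[0,0,0],"angular":[0,0,0],"claw":0},{"slide":[0,0,0],"angular":[0,0,0],"claw":0}]'
python3 - <<'E'
from h import *
a=viewer.snapshot("top"); b=viewer.snapshot("side"); print(st()[0]["tcp_pos"])
crop("top",300,115,165,175,2.4,"a.png",a); crop("side",220,120,165,175,2.4,"b.png",b)
cv2.imwrite("pics/h7.png",np.hstack([cv2.imread("pics/a.png"),cv2.imread("pics/b.png")]))
E
```

```text
t: 51.02
tcp_pos: [0.6205, -0.0682, 0.062]
tool_rot: [1.0, -0.001, -0.0, -0.003]
force: [2.3, 12.5, 0.6]
finger_gap: 0.001
gripper_force: 6.1
t: 51.85
tcp_pos: [0.625, -0.01, 0.3291]
tool_rot: [1.0, 0.0, 0.009, 0.002]
force: [2.4, -0.1, 1.2]
finger_gap: 0.502
gripper_force: 0.0
t: 52.27
tcp_pos: [0.5594, 0.082, 0.3192]
tool_rot: [1.0, 0.001, -0.0, 0.0]
force: [1.2, -0.2, -0.3]
finger_gap: 0.499
gripper_force: 0.0
[0.56106205 0.08025212 0.31920704]
```

View pics/h7.png

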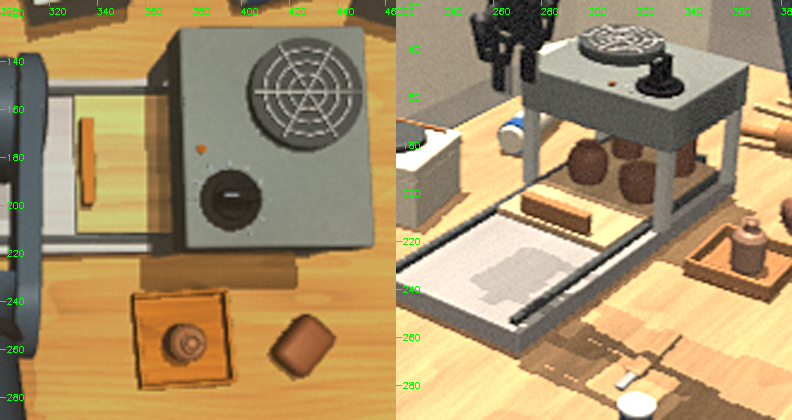

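```bash
python3 -c "
from h import *
print(atz('top',(395.95,197.2),.269),tri((395.95,197.2),(329.3,144.7)))"
python3 -m creep '[{"slide":[0,0,0],"angular":[0,0,-0.12],"claw":0},{"slide":[0,0,0],"angular":[0,0,-0.12],"claw":0},{"slide":[0,0,0],"angular":[0,0,-0.12],"claw":0},{"slide":[0,0,0],"angular":[0,0,-0.12],"claw":0},{"slide":[0,0,0],"angular":[0,0,-0.12],"claw":0},{"slide":[0,0,0],"angular":[0,0,-0.12],"claw":0},{"slide":[0,0,0],"angular":[0,0,-0.12],"claw":0},{"slide":[0,0,0],"angular":[0,0,-0.12],"claw":0},{"slide":[0,0,0],"angular":[0,0,-0.12],"claw":0},{"slide":[0,0,0],"angular":[0,0,-0.12],"claw":0}]'
python3 -m creep '[{"slide":[0,0,0],"angular":[0,0,-0.12],"claw":0},{"slide":[0,0,0],"angular":[0,0,-0.12],"claw":0},{"slide":[0,0,0],"angular":[0,0,-0.12],"claw":0},{"slide":[0,0,0],"angular":[0,0,-0.01],"claw":0},{"slide":[0,0,0],"angular":[0,0,0],"claw":0},{"slide":[0,0,0],"angular":[0,0,0],"claw":0}]'
python3 -c "
from h import *
s,r=st(); print(s['q'],s['tcp_pos'],r.as_matrix().round(3),rows((.5470,-.2205,.32)))"
```

```text
[ 0.54566181 -0.21015555  0.269     ] (array([ 0.54503558, -0.21107991,  0.26766072]), np.float64(1.9026293315859681))
t: 53.2
tcp_pos: [0.5617, 0.0789, 0.3188]
tool_rot: [0.824, 0.566, -0.0, 0.0]
force: [-0.2, -0.1, -0.4]
finger_gap: 0.494
gripper_force: 0.0
t: 53.7
tcp_pos: [0.5611, 0.0797, 0.319]
tool_rot: [0.709, 0.705, -0.0, 0.0]
force: [-0.4, 0.3, 0.7]
finger_gap: 0.502
gripper_force: 0.0
[-5.59270510e-02  3.57287082e-01  1.46898893e+00 -2.37770846e-04
  1.31529332e+00 -5.12642225e-02] [0.56113444 0.0796901  0.31898437] [[ 0.005  1.     0.   ]
 [ 1.    -0.005 -0.   ]
 [-0.     0.    -1.   ]] [-30.03  -1.28  -0.09]
```

Run:
```python
from h import *
print(tri((395.95,198),(330.1,155.1)))
for z in(.237,.269):
  for y in(-.215,-.221): print(z,y,proj("top",(.5476,y,z)),proj("side",(.5476,y,z)))
a=viewer.snapshot("top"); b=viewer.snapshot("side")
for im,(x,y,w,h) in((a,(375,175,42,42)),(b,(305,138,50,30))):
    g=cv2.cvtColor(im[y:y+h,x:x+w],cv2.COLOR_BGR2GRAY); m=(g<45).astype(np.uint8)
    n,l,s,c=cv2.connectedComponentsWithStats(m); i=1+s[1:,4].argmax(); print(s[i][:5]+np.array([x,y,0,0,0]),c[i]+[x,y])
A=cv2.resize(a[165:235,365:435],None,fx=5.6,fy=5.6,interpolation=cv2.INTER_CUBIC);B=cv2.resize(b[125:195,300:370],None,fx=5.6,fy=5.6,interpolation=cv2.INTER_CUBIC)
cv2.imwrite("pics/k8.png",cv2.convertScaleAbs(np.hstack([A,B]),alpha=2.2))
```

```text
(array([ 0.54771416, -0.22389725,  0.22735244]), np.float64(3.3005509390959222))
0.237 -0.215 [394.04255914 198.10632744] [328.34774038 153.14360171]
0.237 -0.221 [396.3265804  198.08853185] [329.3350295  152.58522709]
0.269 -0.215 [397.82524406 196.42561748] [328.98799857 143.75718166]
0.269 -0.221 [400.18328027 196.40743231] [329.98277164 143.21743755]
[384 186  25  25 474] [395.69409283 197.88818565]
[305 141  35  20 291] [326.39175258 150.71134021]
```

View pics/k8.png

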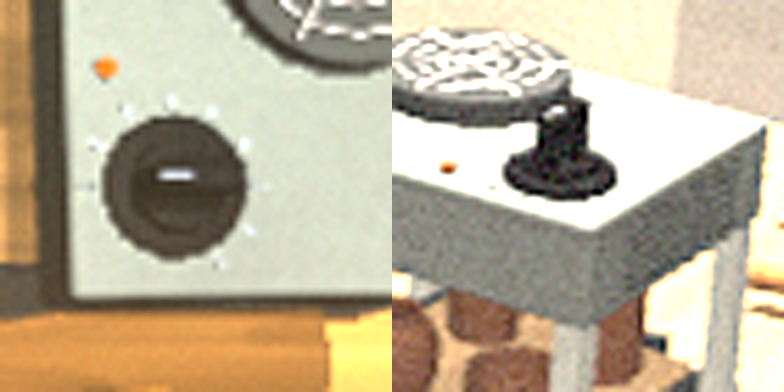

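```bash
python3 -m creep '[{"slide":[-2.0,0,0],"angular":[0,0,0],"claw":0},{"slide":[-3.5,-0.15,0],"angular":[0,0,0],"claw":0},{"slide":[-3.5,-0.2,0],"angular":[0,0,0],"claw":0},{"slide":[-3.5,-0.2,0],"angular":[0,0,0],"claw":0},{"slide":[-3.5,-0.2,0],"angular":[0,0,0],"claw":0},{"slide":[-3.5,-0.2,0],"angular":[0,0,0],"claw":0},{"slide":[-3.5,-0.2,0],"angular":[0,0,0],"claw":0},{"slide":[-3.5,-0.2,0],"angular":[0,0,0],"claw":0},{"slide":[-2.5,0,0],"angular":[0,0,0],"claw":0},{"slide":[-1,0,0],"angular":[0,0,0],"claw":0}]' 40
python3 -m creep '[{"slide":[0,0,0],"angular":[0,0,0],"claw":0},{"slide":[0,0,0],"angular":[0,0,0],"claw":0},{"slide":[0,0,0],"angular":[0,0,0],"claw":0}]'
python3 -c "
from h import *
s,r=st(); print(s['q'],r.as_matrix().round(3),rows((.5476,-.2205,.246)))"
```

```text
t: 54.63
tcp_pos: [0.5468, -0.2236, 0.3191]
tool_rot: [0.709, 0.705, -0.0, 0.001]
force: [-0.2, 0.2, 0.4]
finger_gap: 0.504
gripper_force: 0.0
t: 54.88
tcp_pos: [0.5467, -0.2178, 0.3191]
tool_rot: [0.707, 0.707, 0.0, -0.001]
force: [0.2, 0.3, 0.3]
finger_gap: 0.498
gripper_force: 0.0
[-5.69300888e-01  3.90566505e-01  1.41513082e+00  7.87227935e-04
  1.33695957e+00 -5.69418890e-01] [[ 0.     1.    -0.   ]
 [ 1.    -0.     0.001]
 [ 0.001 -0.    -1.   ]] [-0.27  0.09  7.31]
```

```bash
python3 -m creep '[{"slide":[-0.27,0.09,2],"angular":[0,0,0],"claw":0},{"slide":[0,0,2],"angular":[0,0,0],"claw":0},{"slide":[0,0,1.5],"angular":[0,0,0],"claw":0},{"slide":[0,0,1],"angular":[0,0,0],"claw":0},{"slide":[0,0,0.8],"angular":[0,0,0],"claw":0},{"slide":[0,0,0],"angular":[0,0,0],"claw":0},{"slide":[0,0,0],"angular":[0,0,0],"claw":0}]'
python3 -m creep '[{"slide":[0,0,0],"angular":[0,0,0],"claw":-0.4},{"slide":[0,0,0],"angular":[0,0,0],"claw":-0.8},{"slide":[0,0,0],"angular":[0,0,0],"claw":-0.8},{"slide":[0,0,0],"angular":[0,0,0],"claw":-0.8},{"slide":[0,0,0],"angular":[0,0,0],"claw":-0.8}]' 20
```

```text
t: 55.47
tcp_pos: [0.548, -0.2216, 0.2464]
tool_rot: [0.707, 0.707, 0.0, 0.0]
force: [0.7, 0.1, 0.5]
finger_gap: 0.502
gripper_force: 0.0
t: 55.88
tcp_pos: [0.5485, -0.2225, 0.2473]
tool_rot: [0.707, 0.707, 0.0, 0.001]
force: [1.4, 0.9, 4.8]
finger_gap: 0.159
gripper_force: 24.2
```

```bash
python3 -m creep '[{"slide":[0,0,0],"angular":[0,0,0.06],"claw":-0.8},{"slide":[0,0,0],"angular":[0,0,0.1],"claw":-0.8},{"slide":[0,0,0],"angular":[0,0,0.1],"claw":-0.8},{"slide":[0,0,0],"angular":[0,0,0.1],"claw":-0.8}]'; python3 -m creep '[{"slide":[0,0,0],"angular":[0,0,0.1],"claw":-0.8},{"slide":[0,0,0],"angular":[0,0,0.1],"claw":-0.8},{"slide":[0,0,0],"angular":[0,0,0.1],"claw":-0.8},{"slide":[0,0,0],"angular":[0,0,0.1],"claw":-0.8}]'; python3 -m creep '[{"slide":[0,0,0],"angular":[0,0,0.1],"claw":-0.8},{"slide":[0,0,0],"angular":[0,0,0.1],"claw":-0.8},{"slide":[0,0,0],"angular":[0,0,0.1],"claw":-0.8},{"slide":[0,0,0],"angular":[0,0,0.1],"claw":-0.8},{"slide":[0,0,0],"angular":[0,0,0.1],"claw":-0.8},{"slide":[0,0,0],"angular":[0,0,0.1],"claw":-0.8},{"slide":[0,0,0],"angular":[0,0,0.1],"claw":-0.8},{"slide":[0,0,0],"angular":[0,0,0.1],"claw":-0.8},{"slide":[0,0,0],"angular":[0,0,0],"claw":-0.8},{"slide":[0,0,0],"angular":[0,0,0],"claw":-0.8}]'; python3 -c "
from h import *
s,r=st(); print(s['q'],r.as_matrix().round(4)[:,0], s['ft_torque'])"
```

```text
t: 56.22
tcp_pos: [0.5485, -0.2225, 0.2473]
tool_rot: [0.824, 0.567, 0.001, 0.001]
force: [0.6, 0.7, 3.6]
finger_gap: 0.154
gripper_force: 24.3
t: 56.55
tcp_pos: [0.5486, -0.2225, 0.2473]
tool_rot: [0.92, 0.392, 0.001, 0.001]
force: [0.4, 0.7, 3.7]
finger_gap: 0.16
gripper_force: 24.3
t: 57.38
tcp_pos: [0.5487, -0.2227, 0.2473]
tool_rot: [1.0, 0.006, 0.001, 0.001]
force: [2.0, 0.1, 6.1]
finger_gap: 0.162
gripper_force: 24.4
[-5.74352544e-01  4.63920507e-01  1.50187177e+00  5.22247831e-04
  1.17275322e+00  9.84131691e-01] [0.9999 0.0121 0.0028] [ 0.16274573 -0.09780925 -0.06098135]
```

```bash
python3 -m creep '[{"slide":[0,0,0],"angular":[0,0,0.012],"claw":-0.8},{"slide":[0,0,0],"angular":[0,0,0],"claw":-0.8},{"slide":[0,0,0],"angular":[0,0,0],"claw":-0.4},{"slide":[0,0,0],"angular":[0,0,0],"claw":0},{"slide":[0,0,0],"angular":[0,0,0],"claw":0},{"slide":[0,0,-1],"angular":[0,0,0],"claw":0},{"slide":[0,0,-2],"angular":[0,0,0],"claw":0},{"slide":[0,0,-3],"angular":[0,0,0],"claw":0},{"slide":[0,0,-3],"angular":[0,0,0],"claw":0},{"slide":[0,0,0],"angular":[0,0,0],"claw":0}]'
python3 -m creep '[{"slide":[-1.5,-3.5,0],"angular":[0,0,0],"claw":0},{"slide":[-1.5,-3.5,0],"angular":[0,0,0],"claw":0},{"slide":[-1.5,-3.5,0],"angular":[0,0,0],"claw":0},{"slide":[0,-3.5,0],"angular":[0,0,0],"claw":0},{"slide":[0,-3.5,0],"angular":[0,0,0],"claw":0},{"slide":[0,-3.5,0],"angular":[0,0,0],"claw":0},{"slide":[0,-3.5,0],"angular":[0,0,0],"claw":0},{"slide":[0,-3.5,0],"angular":[0,0,0],"claw":0},{"slide":[0,0,0],"angular":[0,0,0],"claw":0},{"slide":[0,0,0],"angular":[0,0,0],"claw":0}]'
python3 - <<'E'
from h import *
a=viewer.snapshot("top"); b=viewer.snapshot("side"); print(st()[0]["t"],st()[0]["tcp_pos"])
A=cv2.resize(a[120:290,310:460],None,fx=2.6,fy=2.6,interpolation=cv2.INTER_CUBIC);B=cv2.resize(b[120:290,220:370],None,fx=2.6,fy=2.6,interpolation=cv2.INTER_CUBIC)
cv2.imwrite("pics/f9.png",cv2.convertScaleAbs(np.hstack([A,B]),alpha=1.6))
E
```

```text
t: 58.22
tcp_pos: [0.5506, -0.2241, 0.3433]
tool_rot: [1.0, -0.001, 0.005, 0.004]
force: [0.6, -0.3, 0.5]
finger_gap: 0.499
gripper_force: 0.0
t: 59.05
tcp_pos: [0.5029, 0.0594, 0.3364]
tool_rot: [1.0, 0.001, -0.0, 0.0]
force: [0.5, -0.9, 0.1]
finger_gap: 0.502
gripper_force: 0.0
59.15 [0.50335126 0.05734496 0.33624583]
```

View pics/f9.png

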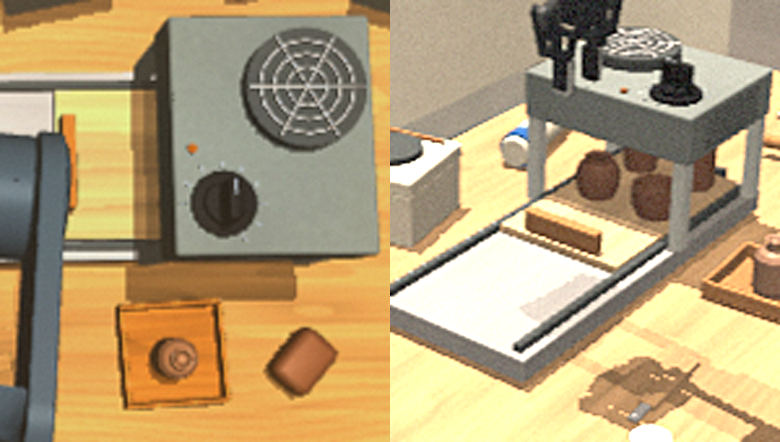

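```bash
python3 -c "
from station import ticket
print(ticket.sign_off())"
```

```text
the job is handed in; nothing more can be done
None
```

The job is handed in at about 59 s: the vase stands in the tray, all four pots (cup, beaker, jar, bowl) are upright under the hood with the board pushed home against the stops, and the timer was then turned a quarter turn clockwise.

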